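Take off a pinned guard, reset the dial under it and snap the guard back

TASK

Reset the dial under the guard of the small speed unit: hook the pull tab and draw the sprung hinge pin back so that the guard pops up, lift the guard off and lay it on the bench clear of the unit, then turn the dial until its pointer stands at the raised set-point mark. Put the guard back, its left knuckle over the fixed pintle, and press its right end down until the sprung pin snaps home through the right knuckle. Do not tip the jar that stands beside the unit.

Things in the scene. Friction and masses are not known exactly. Their poses are not given: they have to be found in the camera images.
- unit: Speed unit, fixed: grey base 150 x 190 x 20 mm; two side walls (y +-58 to +-66 mm, tops z 56) carry the guard. Origin: centre of its underside. x to the back (hinge side), y to the left (pintle), z up. At x 40: left bracket (inner face y 69, 36 wide, top z 76) and right pin housing (y -69 to -87, 30 wide, top z 76; a collar to y -93, top z 75).
- guard: Loose aluminium plate 111 x 134 x 4 mm (x -60 to 51, y -67 to 67), 0.3 kg. Origin at its underside, at 0, 0, 56 mm of the unit's frame when fitted, axes as the unit's; the right end then floats up to 3 mm over its wall. At the back at each end a knuckle: x 29 to 51, y 55 to 67 (and -55 to -67), z 0 to 20 mm, with a square bore 12 x 12 mm along y, centred at x 40, z 10.
- rib_top (a point): Middle of the top of the guard's upright black rib, by which it is held: 12 mm thick in x, 64 mm long in y, top 40 mm above the plate's underside (guard frame -4, 0, 40 mm); its foot plate is 24 x 72 mm, up to z 7 mm.
- guard_left (a point): Centre of the guard's left bore, 2 mm inside its end (guard frame 40, 65, 10 mm). To come off, the guard is tipped, right end up, about the pintle to some 0.3 rad, until the right knuckle clears the housing, then shifted 15 mm or more to the right, off the pintle, and lifted; it goes back the same way (held 2 mm high, so that the plate clears the wall's top).
- guard_right (a point): Centre of the guard's right bore, 2 mm inside its end (guard frame 40, -65, 10 mm). Once the pin is drawn, a sprung round plunger (at x 30, y -50 mm of the unit, 16 mm stroke, 5 N pressed down, 3 N at the top) tips this end up by about 18 mm and it stays up.
- pintle (a point): Point on the axis of the fixed pintle, a round steel stub of 6 mm diameter that juts 7.5 mm to the right from the left bracket, its tip at y 61.5; unit frame 40, 65, 66 mm. The left bore goes over it; end of guard and bracket then stand 2 mm apart.
- pin_seat (a point): Point on the sprung pin's axis on the right, unit frame 40, -65, 66 mm; the right bore lies round it when the guard is home.
- pin (a joint): Sprung pin, slide in m: 0 = home (nose juts 8 mm left out of the housing, into the bore), grows as it is drawn to the right (unit's -y), stop at 0.012. Spring 3 N at home, 6.5 N at the stop; it returns when let go. The nose is bevelled on top, flat below: a guard pressed down on it (10 to 20 N at its right end, on the plate) pushes it back, then it snaps through the bore.
- tab_top (a point): Middle of the top edge of the pin's upright steel pull tab: unit frame 40, -113, 102 mm with the pin home. The tab is 32 mm wide in x and 5 mm thick in y (its top lip 9 mm, outward) and reaches down to z 56. Push its inner (+y) face, above the housing's top, with shut fingers.
- dial (a joint): The dial's angle in rad, positive anticlockwise from above; 0 = pointer to the front (the unit's -x). Axis vertical at x -10, y 0 in the unit's frame. It turns stiffly (0.04 Nm) and stays.
- dial_tip (a point): Tip of the dial's short light pointer, 29 mm from its axis; this frame turns with the dial. The dial, hidden by the guard, is a black disc of 48 mm diameter with a bar grip across it along the pointer's line, 46 mm long, 12 mm thick; disc top 28 mm, bar top 50 mm above the bench.
- mark (a joint): Angle of the set-point mark about the dial's axis, same zero and sense as the dial's; the robot cannot shift it. The dial is right when both angles are equal.
- mark_tip (a point): Inner end of the set-point mark: a raised light bar 12 x 5 x 4 mm on the base, 30 to 42 mm from the dial's axis; this frame turns with the mark. (The small flat ticks round the dial are only a scale.)
- alu_jar: White jar of 72 mm diameter, 110 mm high, loose, standing to the left of the unit; a bystander. Origin at the centre of its underside, z up.
Not all that is in view belongs to the job. What is shaped like the guard but blue or orange is not meant.

How it is judged:
On the way, in this order (a step that is already met when the one before it is completed fails the run):
1. the sprung pin has been drawn, so that the guard's right end is free of it and up (z of guard_right in the frame of unit above 0.074 m), for 0.1 s.
2. the guard is lifted off, clear of the unit (horizontal distance between guard and unit above 0.15 m), for 0.2 s.
3. with the guard off and lying on the bench, the dial's pointer stands at the mark, within 0.1 rad (angle between the x axis of dial_tip and the x axis of mark_tip, either way round below 0.1 rad and horizontal distance between guard and unit above 0.15 m and height (world z) of guard below 0.03 m), for 0.3 s.
At the end, for the whole second after the job is handed in: The guard is home: both bores within 6 mm of the pintle and pin points, plate level within 0.08 rad, the sprung pin within 3 mm of fully home, at rest; the dial's pointer is within 0.1 rad of the mark; the jar stands upright (distance between guard_left and pintle below 0.006 m and distance between guard_right and pin_seat below 0.006 m and angle between guard's own z axis and vertical below 0.08 rad and value of joint pin below 0.003 m and angle between the x axis of dial_tip and the x axis of mark_tip, either way round below 0.1 rad and linear speed of guard below 0.02 m/s and angle between alu_jar's own z axis and vertical below 0.2 rad); the robot touches nothing.
It fails at once if the jar is tipped over (angle between alu_jar's own z axis and vertical above 0.5 rad).
It also fails if it takes over 72 s, if anything falls off the work surface, if the arm or the gripper's body presses on something with over 40 N, if the wrist force passes 120 N, or if a joint passes its speed limit or range.

ROBOT

A 6-joint arm with a two-finger parallel gripper is mounted at the origin on the work surface; the furniture and walls round the work are solid. World frame = base frame: x ahead of the robot, y to its left, z up, the work surface at z = 0. Lengths are in m, angles in rad, forces in N, time in s.
With the tool pointing down it reaches from about 0.35 to 0.975 m from the base axis. Payload 17.4 kg.
Tool frame: the origin (TCP) lies at the very end of the fingers, on their centre line; the grasp point (between the pads) lies 19 mm behind it; z points along the fingers, x is the direction in which the jaws open and shut, and the axes are right-handed (so a half turn about z gives the same grasp; the last joint's range is limited). The gripper opens to 85 mm and grips with 20 to 120 N. Pads are 22 mm wide; open, the fingers measure 114 mm over their backs; the gripper's body (76 mm by 85 mm) begins 54 mm behind the grasp point. The pads swing forward as they close: fully open they stand 13 mm farther back than shut.
Start: joints at [1.141, 0.116, 1.442, -0, 1.584, -0.038], TCP at [0.258, 0.624, 0.231] pointing down, gripper open.
Joint ranges: [-2.83, 2.83], [-0.83, 2.19], [0.07, 2.5], [-1.14, 4.28], [0.01, 3], [-2.97, 2.97]. Speed limits (rad/s): [1.89, 1.89, 2.22, 3.14, 3.14, 3.14].

INTERFACE

Orientations are given as [roll, pitch, yaw] about the fixed x, y, z axes, in that order (R = Rz(yaw) Ry(pitch) Rx(roll)).
In Python, from workcell import r gives the robot as it stands.
- The arm moves only by the tool jog_arm, never from a script. Its argument "motion" is a list of rows, each a list of 3 entries, a list of its own where there are three numbers: the turn, a rotation vector about the tool's x, y, z in degrees, then the shift along the tool's x, y, z in cm, then the closure, from 0 (fully open) to 1 (shut). In form: [[[ax, ay, az], [x, y, z], gripper], ...]. A call has exactly 5 rows; each row is the pose to reach, as a shift and turn from the pose measured when the call began, along the tool's axes at that moment; what a row does not reach only later rows make up. A row lasts 1/10 s, in which the tool goes at most 50 mm and 8.59 degrees, less where a joint would pass 70% of its speed; a pose out of reach is approached as far as the arm can. A call with a gripper value outside its range is refused whole. The fingers move at their own pace and stop on an object; "squeeze" is the grip in N (left out, the last holds). Time passes only in rows, so rows that repeat a pose let the fingers close, or fill a call up. It gives the time, the measured TCP pose, the force and the opening at its end, in the units of the state.
- r.observe(): the state, without advancing time (a new reading comes with each control period).
- r.grab_frame(name): name is "side" or "top" or "wrist"; returns the picture (420x560x3 uint8, red, green, blue); there is no depth.
- r.get_calibration(name): a dict with "intrinsics" (3x3 intrinsics, pixels), "k1" (the pictures are not rectified: a ray, as slopes to the right and down, at radius r is drawn at 1 + k1 r^2 times it, then the intrinsics apply), "R" (3x3) and "t" (3): a world point X has camera coordinates R X + t. Camera axes: x right, y down, z forward; pixel columns grow to the right and rows downward; lengths in m; the calibration is good to about 2 mm. A picture is of the moment at which its call begins: read the wrist's pose just before it. get_calibration takes no time and is no camera call; for the wrist camera it gives the pose at the moment of the call.
- r.job_done(): hands the job in, once; it reports no verdict.
Trained networks look in the newest picture that a camera, given by its name, has taken for a name from the list of things; names that differ only in an ending like _2 or _b are one class to them, and where a whole thing is asked for, a point or a joint stands for the part that bears it (a point fixed in the world has none). Each returns a list of dicts, best first, with "score" (0 to 1); they miss things now and then, are a little off and sometimes report something else, mostly with a low value. They report only what shows in the picture. A call takes as long as a camera call. They do not tell look-alikes from the thing itself.
- r.find_in(name, camera): "position" ([column, row] in pixels, amid what is visible of it).
- r.pinpoint(name, camera): "position" ([column, row] in pixels: a listed point, or the origin of a listed thing).
The state is a dict: "time": time; "joint_positions": joint angles; "joint_velocities": joint speeds; "effort": joint torques, N m; "tcp_pos": TCP position; "orientation": TCP orientation; "wrist_force": force on the tool from outside, world axes, zero at the start; "moment": the same for the moment, N m; "grip_width": finger opening in m.
Only numpy, scipy, OpenCV 4.12 (cv2) and the standard library are available. Lean on these libraries where they do the work, as an engineer would, in place of code of your own. Each camera call takes 0.05 s, during which the arm holds its last target.

## Working session

There is one attempt and no reset: what is moved stays moved. The work goes in short steps, Python scripts to look and compute and a tool call to move; the robot and the scene stay as the last step left them, time stands still between calls to the robot, and variables do not carry over. Pictures are saved under pics/ and viewed, and the job is handed in when it is done.

Besides the shell and the picture viewer there is one more tool, called after "Emit:" in YAML: its name, and indented under it one key for each argument. jog_arm: Moves the arm, as the interface text tells. Its arguments: {"type":"object","properties":{"motion":{"type":"array","items":{"type":"array"}},"squeeze":{"type":"number"}},"required":["motion"]}

```bash
ls; mkdir -p pics
python3 - <<'E'
from workcell import r
import cv2,json
print(r.observe())
for n in ["side","top","wrist"]:
    f=r.grab_frame(n); cv2.imwrite(f"pics/a_{n}.png",f[:,:,::-1])
    print(n,r.get_calibration(n))
    if n!="wrist" or True:
        for t in ["unit","guard","rib_top","guard_left","guard_right","pintle","tab_top","alu_jar"]:
            try: print(t,[(round(d['score'],2),[round(x) for x in d['position']]) for d in r.pinpoint(t,n)][:3])
            except Exception as e: print(t,e)
print(r.observe()['time'])
E
```

```text
pics
{'time': 0.0, 'joint_positions': array([ 1.14121418e+00,  1.16466727e-01,  1.44227121e+00,  3.41417905e-06,
        1.58398859e+00, -3.77937539e-02]), 'joint_velocities': array([ 2.91433082e-05,  1.31280648e-03, -8.03146432e-04,  1.00277266e-04,
       -1.30424697e-03, -1.04496690e-04]), 'effort': array([-1.11855177e-03, -7.31983566e+01, -6.32495141e+01, -1.63081904e-04,
        6.31536852e-03, -4.63499634e-05]), 'tcp_pos': array([0.25766702, 0.62367825, 0.23057146]), 'orientation': array([-3.1415464e+00,  1.1329403e-03,  1.1790080e+00]), 'wrist_force': array([-0.36937172, -0.43048132, -0.09073654]), 'moment': array([ 0.02236148, -0.04346694,  0.03696592]), 'grip_width': 0.08522944421575122}
side {'intrinsics': array([[472.77617604,   0.        , 278.24090173],
       [  0.        , 472.77617604, 206.04942193],
       [  0.        ,   0.        ,   1.        ]]), 'k1': -0.16054742315929696, 'R': array([[ 0.95767289, -0.28718079, -0.01974389],
       [-0.18608513, -0.56529549, -0.80362512],
       [ 0.21962457,  0.77328404, -0.59480825]]), 't': array([-0.39956508,  0.20091097,  1
[... 1185 characters left out ...]
6, [282, 181])]
tab_top [(0.52, [326, 172])]
alu_jar [(0.61, [236, 180]), (0.4, [309, 172])]
wrist {'intrinsics': array([[308.86179383,   0.        , 271.52224426],
       [  0.        , 308.86179383, 207.43408828],
       [  0.        ,   0.        ,   1.        ]]), 'k1': -0.03139469294022033, 'R': array([[ 3.81849880e-01,  9.24223972e-01,  8.47765328e-04],
       [ 8.85382025e-01, -3.66064865e-01,  2.86522573e-01],
       [ 2.65121368e-01, -1.08658014e-01, -9.58073116e-01]]), 't': array([-0.67566188, -0.03728669,  0.37849154])}
unit []
guard [(0.81, [116, 234])]
rib_top [(0.69, [96, 248])]
guard_left [(0.56, [87, 177])]
guard_right [(0.92, [173, 240])]
pintle []
tab_top []
alu_jar []
1.35
```

View pics/a_top.png

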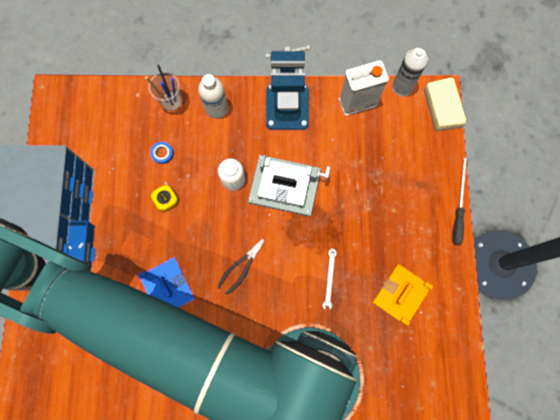

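View pics/a_side.png

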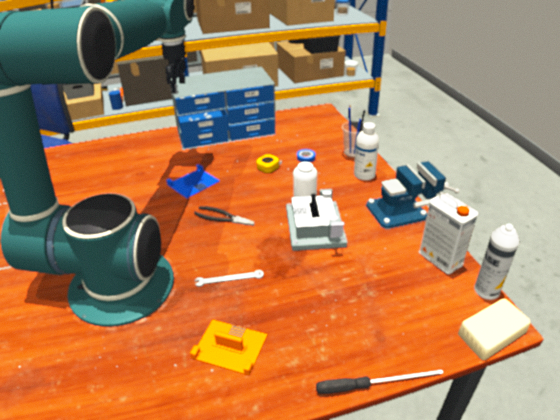

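View pics/a_wrist.png

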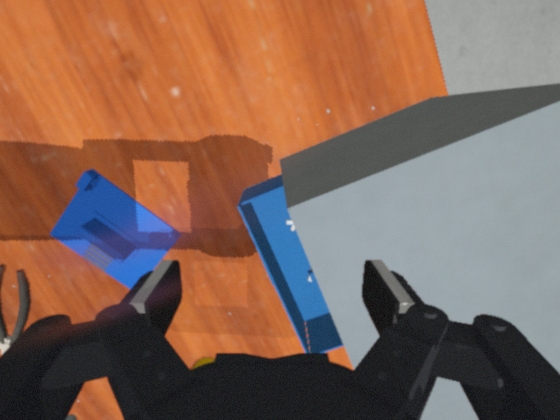

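Look-alikes for the guard: blue plate, top (163,283); orange plate, top (401,297); and the aluminium plate on the grey unit, top (283,181). I choose the aluminium one. I'll triangulate it next.

```bash
cat > h.py <<'E'
import numpy as np, cv2
from scipy.spatial.transform import Rotation as Ro
from workcell import r
def ray(cal,px):
    K=np.array(cal['intrinsics']);d=np.array([cal['k1'],0,0,0.])
    p=cv2.undistortPoints(np.array([[px]],float),K,d,criteria=(3,50,1e-9))[0,0]
    R=np.array(cal['R']);t=np.array(cal['t'])
    v=R.T@np.array([p[0],p[1],1]);return -R.T@t,v/np.linalg.norm(v)
def atz(cal,px,z):
    o,v=ray(cal,px);return o+v*(z-o[2])/v[2]
def tri(obs):
    A=np.zeros((3,3));b=np.zeros(3)
    for c,p in obs:
        o,v=ray(c,p);P=np.eye(3)-np.outer(v,v);A+=P;b+=P@o
    X=np.linalg.solve(A,b)
    return X,[round(1000*np.linalg.norm((np.eye(3)-np.outer(v,v))@(X-o)),1) for o,v in [ray(c,p) for c,p in obs]]
def proj(cal,X):
    return cv2.projectPoints(np.array(X,float).reshape(-1,1,3),cv2.Rodrigues(np.array(cal['R']))[0],np.array(cal['t']),np.array(cal['intrinsics']),np.array([cal['k1'],0,0,0.]))[0].reshape(-1,2)
def snap(n,name):
    cal=r.get_calibration(n);f=r.grab_frame(n);cv2.imwrite(f'pics/{name}.png',f[:,:,::-1]);return cal,f
def goto(pos,R):
    """print relative move (tool axes): rotvec deg, shift cm"""
    s=r.observe();R0=Ro.from_euler('xyz',s['orientation'])
    d=R0.inv().apply(np.array(pos)-s['tcp_pos'])*100
    rv=np.degrees((R0.inv()*R).as_rotvec())
    print('turn',rv.round(2),'shift',d.round(2),'n',np.linalg.norm(d).round(1),np.linalg.norm(rv).round(1))
def st():
    s=r.observe();print('t',round(s['time'],2),'tcp',s['tcp_pos'].round(4),'rpy',s['orientation'].round(3),'F',s['wrist_force'].round(1),'M',s['moment'].round(2),'w',round(s['grip_width'],4));return s
E
python3 - <<'E'
from h import *
S=r.get_calibration('side');T=r.get_calibration('top');W=r.get_calibration('wrist')
for n,a,b in [('rib',(313,198),(286,178)),('gl',(326,195),(267,163)),('gr',(334,219),(311,175)),('pintle',(325,194),(266,161)),('tab',(335,224),(326,172)),('jar',(304,192),(236,180))]:
    print(n,tri([(S,a),(T,b)]))
s=r.observe();R0=Ro.from_euler('xyz',s['orientation'])
Rw=np.array(W['R']);c=-Rw.T@np.array(W['t'])
print('cam in tool',R0.inv().apply(c-s['tcp_pos']),(R0.inv().as_matrix()@Rw.T).round(3))
E
python3 -c "
import cv2
for n,x,y in [('top',210,130),('side',260,150)]:
    f=cv2.imread(f'pics/a_{n}.png')[y:y+110,x:x+140];cv2.imwrite(f'pics/ac_{n}.png',cv2.resize(f,None,fx=5,fy=5,interpolation=2))"
```

```text
Traceback (most recent call last):
  File "h.py", line 14, in tri
    o,v=ray(c,p);P=np.eye(3)-np.outer(v,v);A+=P;b+=P@o
        ~~~^^^^^
  File "h.py", line 6, in ray
    p=cv2.undistortPoints(np.array([[px]],float),K,d,criteria=(3,50,1e-9))[0,0]
      ~~~~~~~~~~~~~~~~~~~^^^^^^^^^^^^^^^^^^^^^^^^^^^^^^^^^^^^^^^^^^^^^^^^^
cv2.error: OpenCV(4.12.0) :-1: error: (-5:Bad argument) in function 'undistortPoints'
> Overload resolution failed:
>  - undistortPoints() got an unexpected keyword argument 'criteria'
>  - undistortPoints() got an unexpected keyword argument 'criteria'
```

View pics/ac_top.png

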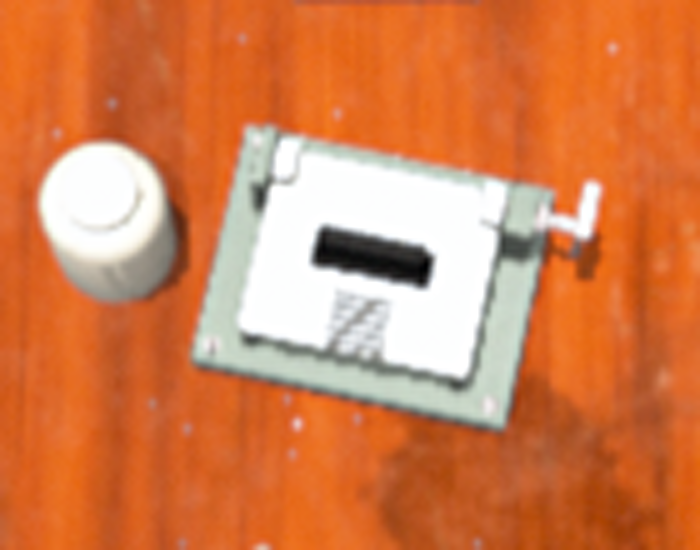

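View pics/ac_side.png

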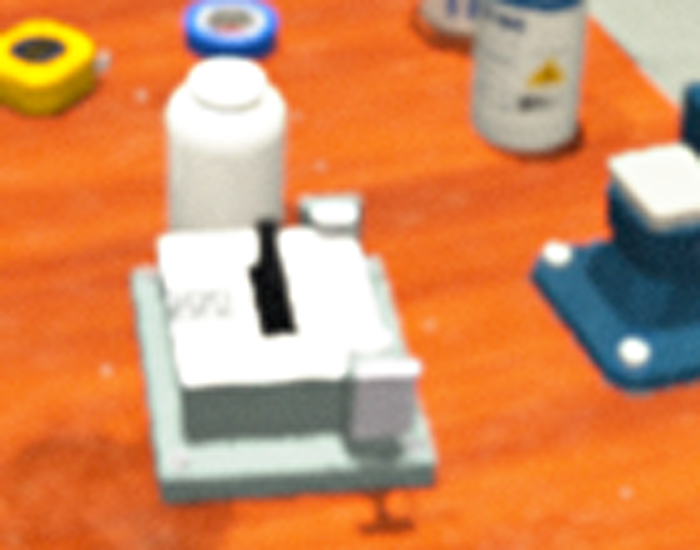

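The crops show the bare aluminium guard with its black rib at top (284,181). The tab is at top (328,170), and the white jar is on the left at (231,174).

```bash
sed -i 's/undistortPoints(np.array(\[\[px\]\],float),K,d,criteria=(3,50,1e-9))/undistortPointsIter(np.array([[px]],float),K,d,None,None,(3,50,1e-9))/' h.py
python3 - <<'E'
from h import *
S=r.get_calibration('side');T=r.get_calibration('top');W=r.get_calibration('wrist')
for n,a,b in [('rib',(313,198),(286,178)),('gl',(326,195),(267,163)),('gr',(334,219),(311,175)),('pintle',(325,194),(266,161)),('tab',(335,224),(326,172)),('jar',(304,192),(236,180))]:
    print(n,tri([(S,a),(T,b)]))
# base corners top z=.02 from crop
for n,c in dict(bl=(250,127),br=(553,188),fr=(505,428),fl=(195,362)).items():
    print(n,atz(T,(210+c[0]/5,130+c[1]/5),.02))
s=r.observe();R0=Ro.from_euler('xyz',s['orientation'])
Rw=np.array(W['R']);c=-Rw.T@np.array(W['t'])
print('cam in tool',R0.inv().apply(c-s['tcp_pos']),(R0.inv().as_matrix()@Rw.T).round(3))
E
```

```text
rib (array([0.53823586, 0.06298217, 0.1088803 ]), [np.float64(1.8), np.float64(1.8)])
gl (array([0.5972396 , 0.11719482, 0.06886429]), [np.float64(0.3), np.float64(0.3)])
gr (array([ 0.56325081, -0.01003324,  0.08188678]), [np.float64(5.9), np.float64(5.9)])
pintle (array([0.59889416, 0.12056377, 0.07120708]), [np.float64(3.8), np.float64(3.8)])
tab (array([ 0.55759247, -0.04968996,  0.10014548]), [np.float64(2.6), np.float64(2.6)])
jar (array([0.56111301, 0.20966842, 0.0253409 ]), [np.float64(1.7), np.float64(1.7)])
bl [0.63787529 0.13967583 0.02      ]
br [ 0.59932589 -0.04177391  0.02      ]
fr [ 0.45232668 -0.01104576  0.02      ]
fl [0.4922519  0.17083215 0.02      ]
cam in tool [ 0.00033002 -0.07271978 -0.14254034] [[ 1.    -0.     0.001]
 [ 0.     0.958  0.287]
 [-0.001 -0.287  0.958]]
```

Run:
```python
from h import *
goto((0.545,0.064,0.28),Ro.from_euler('xyz',[np.pi,0,-.212]))
```

```text
turn [-0.  -0.  79.7] shift [-40.78  47.93  -4.87] n 63.1 79.7
```

Emit:
jog_arm:
  motion:
    - [[0, 0, 6], [-3.1, 3.7, -0.5], 1]
    - [[0, 0, 12], [-6.2, 7.4, -1.0], 1]
    - [[0, 0, 18], [-9.3, 11.1, -1.5], 1]
    - [[0, 0, 24], [-12.4, 14.8, -2.0], 1]
    - [[0, 0, 30], [-15.5, 18.5, -2.5], 1]
  squeeze: 40

```text
time: 1.85
tcp_pos: [0.37, 0.4082, 0.2566]
orientation: [-3.142, -0.0, 0.651]
wrist_force: [0.6, -0.3, -0.1]
grip_width: 0.0122
```

Run:
```python
from h import *
st();goto((0.545,0.064,0.28),Ro.from_euler('xyz',[np.pi,0,-.212]))
```

```text
t 1.85 tcp [0.37   0.4082 0.2566] rpy [-3.142 -0.     0.651] F [ 0.6 -0.3 -0.1] M [-0.01 -0.    0.07] w 0.0122
turn [-1.000e-02 -2.000e-02  4.947e+01] shift [-6.95 37.99 -2.34] n 38.7 49.5
```

Emit:
jog_arm:
  motion:
    - [[0, 0, 8], [-0.9, 4.9, -0.5], 1]
    - [[0, 0, 16], [-1.8, 9.8, -1.0], 1]
    - [[0, 0, 24], [-2.6, 14.7, -1.5], 1]
    - [[0, 0, 32], [-3.5, 19.5, -2.0], 1]
    - [[0, 0, 40], [-4.3, 24.3, -2.3], 1]

```text
time: 2.35
tcp_pos: [0.4836, 0.1869, 0.2804]
orientation: [-3.141, -0.001, -0.052]
wrist_force: [0.5, 0.7, 0.1]
grip_width: -0.0003
```

Run:
```python
from h import *
st();goto((0.545,0.064,0.28),Ro.from_euler('xyz',[np.pi,0,-.212]))
```

```text
t 2.35 tcp [0.4836 0.1869 0.2804] rpy [-3.141e+00 -1.000e-03 -5.200e-02] F [0.5 0.7 0.1] M [-0.02  0.04 -0.  ] w -0.0003
turn [-0.05 -0.08  9.15] shift [ 6.78 11.96  0.04] n 13.7 9.1
```

Emit:
jog_arm:
  motion:
    - [[0, 0, 5], [2.4, 4.2, 0], 1]
    - [[0, 0, 9.2], [4.8, 8.4, 0], 1]
    - [[0, 0, 9.2], [6.8, 12.0, 0], 1]
    - [[0, 0, 9.2], [6.8, 12.0, 0], 1]
    - [[0, 0, 9.2], [6.8, 12.0, 0], 1]

```text
time: 2.85
tcp_pos: [0.5454, 0.0629, 0.2802]
orientation: [-3.141, -0.001, -0.215]
wrist_force: [-0.1, 0.9, -1.1]
grip_width: 0.0001
```

Run:
```python
from h import *
st()
W,f=snap('wrist','b_w');
import pickle;pickle.dump(W,open('bw.pkl','wb'))
for t in ["rib_top","guard_left","guard_right","pintle","tab_top","alu_jar"]:
    print(t,[(round(d['score'],2),[round(x,1) for x in d['position']]) for d in r.pinpoint(t,'wrist')][:2])
```

```text
t 2.85 tcp [0.5454 0.0629 0.2802] rpy [-3.141e+00 -1.000e-03 -2.150e-01] F [-0.1  0.9 -1.1] M [-0.02 -0.02  0.01] w 0.0001
rib_top [(0.74, [265.2, 181.8])]
guard_left [(0.93, [307.3, 120.6]), (0.32, [271.4, 173.3])]
guard_right []
pintle [(0.83, [309.9, 115.0]), (0.62, [302.6, 228.8])]
tab_top [(0.59, [304.0, 275.5])]
alu_jar [(0.93, [264.2, 39.7]), (0.69, [303.9, 276.3])]
```

View pics/b_w.png

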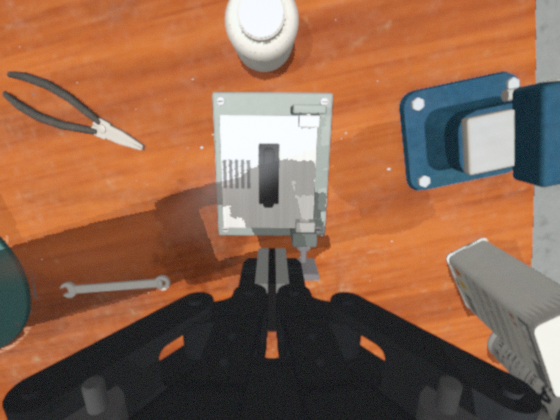

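The wrist view shows the unit's base corners at (214,93), (333,93), (327,235) and (219,235). The rib top is at (268,160), the tab at (306,270) and the jar at (262,30). I'll fit the unit's pose to these.

```bash
cat >> h.py <<'E'
def upose(p): # unit pose: x,y,yaw,(z)
    return Ro.from_euler('z',p[2]),np.array([p[0],p[1],0.])
E
python3 - <<'E'
import cv2
f=cv2.imread('pics/b_w.png')[80:290,200:345];cv2.imwrite('pics/bc.png',cv2.resize(f,None,fx=2.85*1.4,fy=2.85,interpolation=2) if 0 else cv2.resize(f,None,fx=2.85,fy=2.85,interpolation=2))
from h import *
import pickle
from scipy.optimize import least_squares
W=pickle.load(open('bw.pkl','rb'));T=r.get_calibration('top')
obs=[(W,[(214,93),(333,93),(327,235),(219,235)]),(T,[(210+39,130+72.4),(260,155.4),(320.6,167.6),(311,215.6)])]
C=np.array([[-75,95,20],[75,95,20],[75,-95,20],[-75,-95,20]])/1000
for k in ([0],[1],[0,1]):
    def res(p):
        R,t=upose(p);return np.concatenate([(proj(obs[i][0],R.apply(C)+t)-obs[i][1]).ravel() for i in k])
    s=least_squares(res,[.545,.064,-.21]);print(s.x.round(4),res(s.x).round(1))
p=s.x;R,t=upose(p)
for n,X in dict(rib=(-4,0,96),pintle=(40,65,66),tab=(40,-113,102),gr=(40,-65,66)).items():
    w=R.apply(np.array(X)/1000)+t;print(n,w.round(4),'wrist',proj(W,w).round(1),'top',proj(T,w).round(1))
E
```

```text
[ 0.5496  0.0686 -0.2159] [-1.5 -0.9  1.4 -0.7 -0.4  1.2  0.5  1.1]
[ 0.5455  0.0644 -0.2112] [-0.8  0.1 -0.6 -0.3  0.8  0.1  0.6  0. ]
[ 0.549   0.068  -0.2154] [-1.8 -0.2  0.9 -0.1 -0.7  1.7  0.3  1.7 -2.  -1.2 -1.7 -1.5 -0.3 -0.8
 -0.8 -1. ]
rib [0.545  0.0688 0.096 ] wrist [[269.6 181. ]] top [[283.8 177.7]]
pintle [0.6019 0.1229 0.066 ] wrist [[309.2 118.3]] top [[265.1 161.9]]
tab [ 0.5639 -0.051   0.102 ] wrist [[307.5 277.5]] top [[326.3 170.6]]
gr [ 0.5741 -0.0041  0.066 ] wrist [[305.5 228. ]] top [[308.9 171. ]]
```

View pics/bc.png

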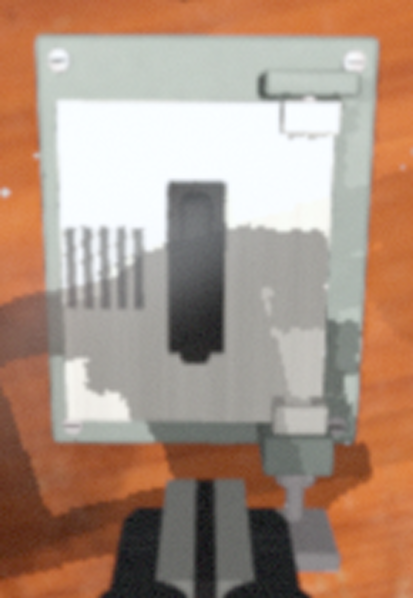

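```bash
cat >> h.py <<'E'
U=[.5485,.0675,-.215]
def ugoto(x,y,z,roll=0,yaw=0):
    "unit-frame mm target, roll about unit x (rad)"
    R,t=upose(U)
    goto(R.apply(np.array([x,y,z])/1000)+t, R*Ro.from_euler('xyz',[roll,0,yaw])*Ro.from_euler('x',np.pi))
def ucoord():
    R,t=upose(U);s=r.observe();print('TCP in unit mm',(R.inv().apply(s['tcp_pos']-t)*1000).round(1))
E
python3 - <<'E'
from h import *
ugoto(40,-84,86)
E
```

```text
turn [-0.06 -0.09  0.19] shift [ 4.22  8.05 19.45] n 21.5 0.2
```

Emit:
jog_arm:
  motion:
    - [[0, 0, 0], [1.4, 2.6, 4.0], 1]
    - [[0, 0, 0], [2.6, 5.2, 8.0], 1]
    - [[0, 0, 0], [3.8, 7.7, 12.0], 1]
    - [[0, 0, 0], [4.2, 8.0, 15.5], 1]
    - [[0, 0, 0], [4.2, 8.0, 17.5], 1]

```text
time: 3.7
tcp_pos: [0.5686, -0.0231, 0.1024]
orientation: [-3.141, 0.001, -0.212]
wrist_force: [-0.1, 0.1, 0.3]
grip_width: -0.0001
```

Run:
```python
from h import *
st();ucoord()
W,f=snap('wrist','c_w');
for t in ["rib_top","tab_top","guard_right","pintle"]:
    print(t,[(round(d['score'],2),[round(x,1) for x in d['position']]) for d in r.pinpoint(t,'wrist')][:2])
R,t=upose(U)
for X in [(40,-113,102),(40,-65,66),(40,65,66),(-4,0,96)]: print(proj(W,R.apply(np.array(X)/1000)+t).round(1))
```

```text
t 3.7 tcp [ 0.5686 -0.0231  0.1024] rpy [-3.141e+00  1.000e-03 -2.120e-01] F [-0.1  0.1  0.3] M [-0.03  0.04 -0.  ] w -0.0001
TCP in unit mm [ 39.  -84.2 102.4]
rib_top [(0.66, [171.4, 85.8])]
tab_top []
guard_right [(0.89, [269.8, 209.5])]
pintle []
[[272.8 312.9]]
[[272.9 208.5]]
[[273.9 -42.5]]
[[177.1  90.6]]
```

View pics/c_w.png

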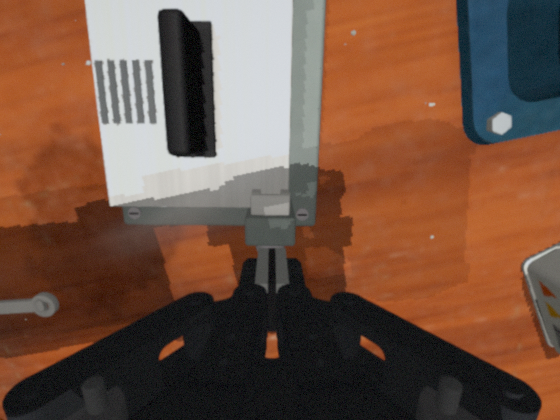

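Emit:
jog_arm:
  motion:
    - [[0, 0, 0], [0, 0, 1.8], 1]
    - [[0, 0, 0], [0, 0.8, 1.8], 1]
    - [[0, 0, 0], [0, 1.4, 1.8], 1]
    - [[0, 0, 0], [0, 2.0, 1.8], 1]
    - [[0, 0, 0], [0, 2.4, 1.8], 1]

```text
time: 4.45
tcp_pos: [0.565, -0.046, 0.0893]
orientation: [-3.139, -0.003, -0.211]
wrist_force: [-0.3, 6.2, -2.4]
grip_width: 0.0002
```

Run:
```python
from h import *
st();ucoord()
W,f=snap('wrist','d_w');S,f=snap('side','d_s')
f=cv2.imread('pics/d_s.png')[150:260,260:400];cv2.imwrite('pics/d_sc.png',cv2.resize(f,None,fx=5,fy=5,interpolation=2))
```

```text
t 4.45 tcp [ 0.565  -0.046   0.0893] rpy [-3.139e+00 -3.000e-03 -2.110e-01] F [-0.3  6.2 -2.4] M [ 1.02  0.02 -0.05] w 0.0002
TCP in unit mm [  40.3 -107.3   89.3]
```

View pics/d_w.png

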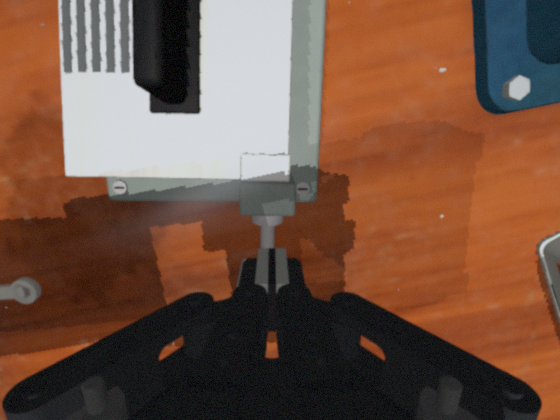

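View pics/d_sc.png

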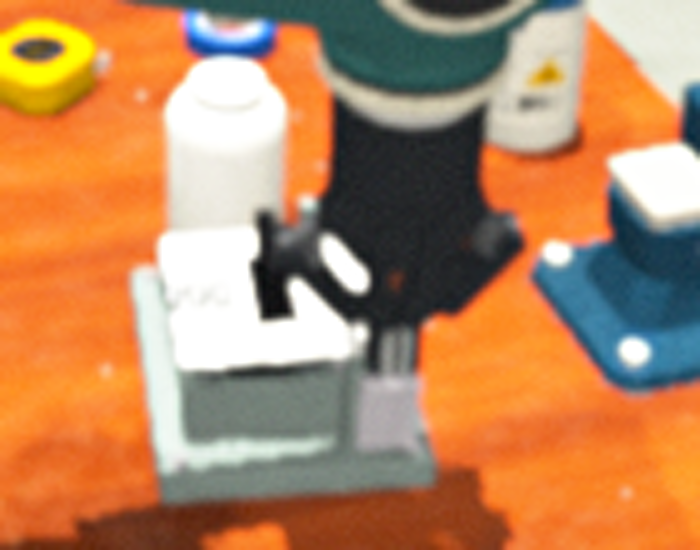

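The guard has popped up: in the wrist view the right knuckle is at (265,168), and a dark gap shows under its edge in the side view. The arm is feeling 6.2 N from the pin. I'll release it and go over the rib.

Emit:
jog_arm:
  motion:
    - [[0, 0, 0], [0, -0.8, 0], 1]
    - [[0, 0, 0], [-0.5, -1.4, -3.0], 1]
    - [[0, 0, 0], [-1.5, -3.5, -7.0], 0.7]
    - [[0, 0, 0], [-3.0, -7.0, -10.0], 0.3]
    - [[0, 0, 0], [-4.2, -10.8, -11.5], 0.3]

```text
time: 5.05
tcp_pos: [0.5466, 0.0691, 0.2082]
orientation: [-3.139, -0.008, -0.213]
wrist_force: [1.3, 0.2, -0.3]
grip_width: 0.0433
```

Run:
```python
from h import *
import pickle
st();ucoord()
W,f=snap('wrist','e_w');pickle.dump(W,open('ew.pkl','wb'))
for t in ["rib_top","guard_left","guard_right","pintle","tab_top"]:
    print(t,[(round(d['score'],2),[round(x,1) for x in d['position']]) for d in r.pinpoint(t,'wrist')][:2])
R,t=upose(U)
Ru=Ro.from_euler('x',-.14)
for n,X in dict(rib=(-4,-65,30),gl=(40,0,0),gr=(40,-130,0)).items():
  X=np.array(X)-[0,0,0]; v=Ru.apply([0,X[1],X[2]])+[X[0],65,66];print(n,v.round(1),proj(W,R.apply(v/1000)+t).round(1))
ugoto(-4,5,190,-.14)
```

```text
t 5.05 tcp [0.5466 0.0691 0.2082] rpy [-3.139 -0.008 -0.213] F [ 1.3  0.2 -0.3] M [ 0.03 -0.07 -0.01] w 0.0433
TCP in unit mm [ -2.2   1.1 208.2]
rib_top [(0.76, [264.2, 201.2])]
guard_left []
guard_right []
pintle [(0.81, [315.7, 122.6])]
tab_top [(0.88, [312.6, 322.8])]
rib [ -4.    4.8 104.8] [[268.  203.3]]
gl [40. 65. 66.] [[317.1 127.1]]
gr [ 40.  -63.7  84.1] [[314.2 266.4]]
turn [-8.1  -0.17  0.17] shift [-0.17 -0.52  1.39] n 1.5 8.1
```

View pics/e_w.png

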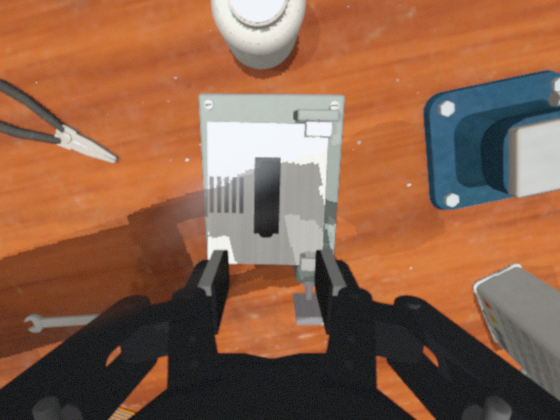

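Run:
```python
from h import *
import pickle
from scipy.optimize import least_squares
B=pickle.load(open('bw.pkl','rb'));E=pickle.load(open('ew.pkl','rb'))
c=lambda *a:np.array(a)/1000.
obs=[(B,c(-75,95,20),(213,93)),(B,c(75,95,20),(332.7,93)),(B,c(75,-95,20),(327,234.7)),(B,c(-75,-95,20),(220,234.7)),
(B,c(40,65,66),(309.9,115)),(B,c(40,-113,102),(304,275.5)),(B,c(-4,0,96),(265.2,181.8)),
(E,c(-75,95,20),(201,94)),(E,c(75,95,20),(343.5,95)),(E,c(40,65,66),(315.7,122.6)),(E,c(40,-113,102),(312.6,322.8))]
def res(p):
    R,t=upose(p);return np.concatenate([proj(C,R.apply(X)+t)[0]-q for C,X,q in obs])
s=least_squares(res,U,loss='soft_l1');print(s.x.round(4));print(res(s.x).reshape(-1,2).round(1).tolist())
f=cv2.imread('pics/e_w.png')[80:340,190:360];cv2.imwrite('pics/ec.png',cv2.resize(f,None,fx=2.3,fy=2.3,interpolation=2))
```

```text
[ 0.5477  0.0689 -0.2182]
[[-1.8, -1.0], [0.3, -0.5], [-1.9, 1.7], [-2.0, 1.4], [-1.8, 2.7], [2.0, 1.5], [3.1, -1.4], [-3.8, -0.5], [1.7, -0.6], [0.5, 3.2], [0.5, -1.8]]
```

View pics/ec.png

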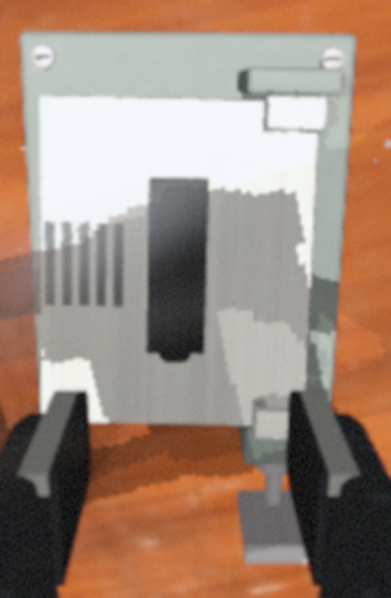

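```bash
sed -i 's/^U=.*/U=[.548,.0685,-.216]/' h.py
python3 - <<'E'
from h import *
ugoto(-4,8,128,-.14);ugoto(-4,1.3,80,-.14)
E
```

```text
turn [-8.1  -0.17  0.23] shift [-0.26 -0.9   7.59] n 7.6 8.1
turn [-8.1  -0.17  0.23] shift [-0.27 -0.23 12.39] n 12.4 8.1
```

Emit:
jog_arm:
  motion:
    - [[-8.1, 0, 0], [-0.26, -0.9, 4], 0.3]
    - [[-8.1, 0, 0], [-0.26, -0.9, 7.6], 0.3]
    - [[-8.1, 0, 0], [-0.27, -0.5, 10.5], 0.3]
    - [[-8.1, 0, 0], [-0.27, -0.23, 12.4], 0.3]
    - [[-8.1, 0, 0], [-0.27, -0.23, 12.4], 0.4]
  squeeze: 60

```text
time: 5.85
tcp_pos: [0.5429, 0.0693, 0.0764]
orientation: [2.999, 0.002, -0.213]
wrist_force: [0.9, -0.8, 0.5]
grip_width: 0.0519
```

Run:
```python
from h import *
st();ucoord()
W,f=snap('wrist','f_w')
```

```text
t 5.85 tcp [0.5429 0.0693 0.0764] rpy [ 2.999e+00  2.000e-03 -2.130e-01] F [ 0.9 -0.8  0.5] M [0.05 0.04 0.03] w 0.0519
TCP in unit mm [-5.2 -0.3 76.4]
```

View pics/f_w.png

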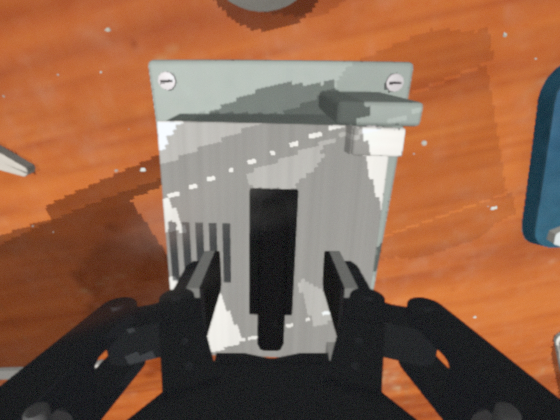

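Emit:
jog_arm:
  motion:
    - [[0, 0, 0], [0.05, 0, -0.2], 1]
    - [[0, 0, 0], [0.05, 0, -0.2], 1]
    - [[0, 0, 0], [0.05, 0, -0.2], 1]
    - [[0, 0, 0], [0.05, 0, -0.2], 1]
    - [[0, 0, 0], [0.05, 0, -0.2], 1]

```text
time: 6.4
tcp_pos: [0.5449, 0.0696, 0.0817]
orientation: [3.0, -0.002, -0.214]
wrist_force: [0.7, -3.5, 7.6]
grip_width: 0.0105
```

Run:
```python
from h import *
s=st();ucoord()
# desired: rotate about pivot (pintle) by further -(0.3-0.14)
R,t=upose(U)
R0=Ro.from_euler('xyz',s['orientation']);X=(R.inv().apply(s['tcp_pos']-t))*1000
print('tool roll in unit',(R.inv()*R0*Ro.from_euler('x',-np.pi)).as_euler('xyz'))
P=np.array([0,65,66])
for a in (.07,.14,.18):
    q=Ro.from_euler('x',-a)
    Xn=q.apply(X-P)+P
    for dy,dz in ((0,0),(0,2),(-22,2),(-28,60)):
        d=R0.inv().apply(R.apply((Xn+[0,dy,dz]-X)))/10
        print(a,dy,dz,d.round(2))
```

```text
t 6.4 tcp [0.5449 0.0696 0.0817] rpy [ 3.00e+00 -2.00e-03 -2.14e-01] F [ 0.7 -3.5  7.6] M [-0.45 -0.07 -0.34] w 0.0105
TCP in unit mm [-3.3  0.4 81.7]
tool roll in unit [-0.14110421 -0.00191372  0.00241052]
0.07 0 0 [ 0.   -0.06 -0.46]
0.07 0 2 [ 0.   -0.03 -0.66]
0.07 -22 2 [-0.    2.14 -0.35]
0.07 -28 60 [ 0.01  3.55 -6.01]
0.14 0 0 [ 0.   -0.16 -0.92]
0.14 0 2 [ 0.   -0.13 -1.11]
0.14 -22 2 [-0.    2.05 -0.81]
0.14 -28 60 [ 0.01  3.46 -6.46]
0.18 0 0 [ 0.   -0.22 -1.17]
0.18 0 2 [ 0.   -0.2  -1.37]
0.18 -22 2 [-0.    1.98 -1.06]
0.18 -28 60 [ 0.01  3.39 -6.72]
```

Emit:
jog_arm:
  motion:
    - [[-4.6, 0, 0], [0, -0.05, -0.65], 1]
    - [[-9.2, 0, 0], [0, -0.16, -1.2], 1]
    - [[-9.2, 0, 0], [0, -0.16, -1.25], 1]
    - [[-9.2, 0, 0], [0, 0.9, -1.1], 1]
    - [[-9.2, 0, 0], [0, 2.0, -0.95], 1]

```text
time: 6.9
tcp_pos: [0.5407, 0.0513, 0.0937]
orientation: [2.84, -0.002, -0.213]
wrist_force: [0.3, -0.5, -2.3]
grip_width: 0.0111
```

Run:
```python
from h import *
s=st();ucoord()
W,f=snap('wrist','g_w')
```

```text
t 6.9 tcp [0.5407 0.0513 0.0937] rpy [ 2.84e+00 -2.00e-03 -2.13e-01] F [ 0.3 -0.5 -2.3] M [ 0.27 -0.02 -0.02] w 0.0111
TCP in unit mm [ -3.4 -18.4  93.7]
```

View pics/g_w.png

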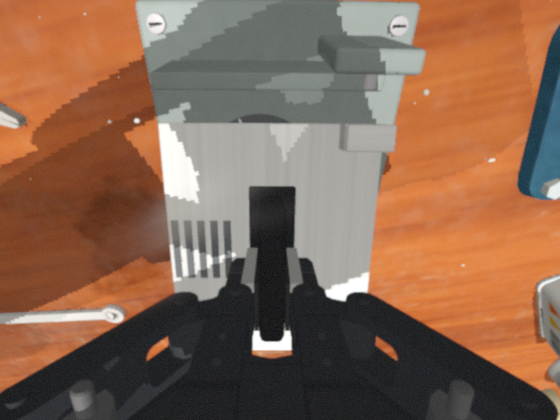

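Run:
```python
from h import *
ugoto(-4,-22,150,-.3);ugoto(-4,-100,180,-.15);ugoto(-4,-135,180,0);ugoto(-4,-290,120,0)
```

```text
turn [ 0.11 -0.12  0.09] shift [-0.05  1.86 -5.31] n 5.6 0.2
turn [ 8.7  -0.11  0.1 ] shift [-0.06 10.2  -5.85] n 11.8 8.7
turn [17.3  -0.11  0.11] shift [-0.07 13.54 -4.81] n 14.4 17.3
turn [17.3  -0.11  0.11] shift [-0.11 26.56  5.52] n 27.1 17.3
```

Emit:
jog_arm:
  motion:
    - [[0, 0, 0], [0, 1.4, -4.5], 1]
    - [[0, 0, 0], [0, 2.5, -8.5], 1]
    - [[5, 0, 0], [0, 6.5, -8.5], 1]
    - [[11, 0, 0], [0, 11, -7.0], 1]
    - [[17.3, 0, 0], [-0.1, 15.5, -5.2], 1]

```text
time: 7.45
tcp_pos: [0.5131, -0.072, 0.1913]
orientation: [3.127, -0.003, -0.212]
wrist_force: [1.0, -0.1, -4.4]
grip_width: 0.0109
```

Run:
```python
from h import *
st();ucoord()
ugoto(-4,-290,80,0);ugoto(-4,-290,21,0)
```

```text
t 7.45 tcp [ 0.5131 -0.072   0.1913] rpy [ 3.127e+00 -3.000e-03 -2.120e-01] F [ 1.  -0.1 -4.4] M [-0.05 -0.02  0.04] w 0.0109
TCP in unit mm [  -4.  -144.7  191.3]
turn [ 0.86 -0.19  0.2 ] shift [-0.09 14.36 11.35] n 18.3 0.9
turn [ 0.86 -0.19  0.2 ] shift [-0.11 14.27 17.25] n 22.4 0.9
```

Emit:
jog_arm:
  motion:
    - [[0.9, 0, 0], [0, 4.5, 2.0], 1]
    - [[0.9, 0, 0], [0, 9.0, 4.0], 1]
    - [[0.9, 0, 0], [-0.1, 13.0, 7.0], 1]
    - [[0.9, 0, 0], [-0.1, 14.3, 11.5], 1]
    - [[0.9, 0, 0], [-0.1, 14.3, 15.5], 1]

```text
time: 7.95
tcp_pos: [0.4806, -0.2164, 0.037]
orientation: [-3.141, -0.004, -0.216]
wrist_force: [-0.1, -0.0, -4.3]
grip_width: 0.0108
```

Run:
```python
from h import *
st();ucoord()
f=snap('side','h_s')[1]
f=cv2.imread('pics/h_s.png')[160:340,220:460];cv2.imwrite('pics/h_sc.png',cv2.resize(f,None,fx=3,fy=3,interpolation=2))
```

```text
t 7.95 tcp [ 0.4806 -0.2164  0.037 ] rpy [-3.141 -0.004 -0.216] F [-0.1 -0.  -4.3] M [ 0.07 -0.02 -0.01] w 0.0108
TCP in unit mm [  -4.7 -292.7   37. ]
```

View pics/h_sc.png

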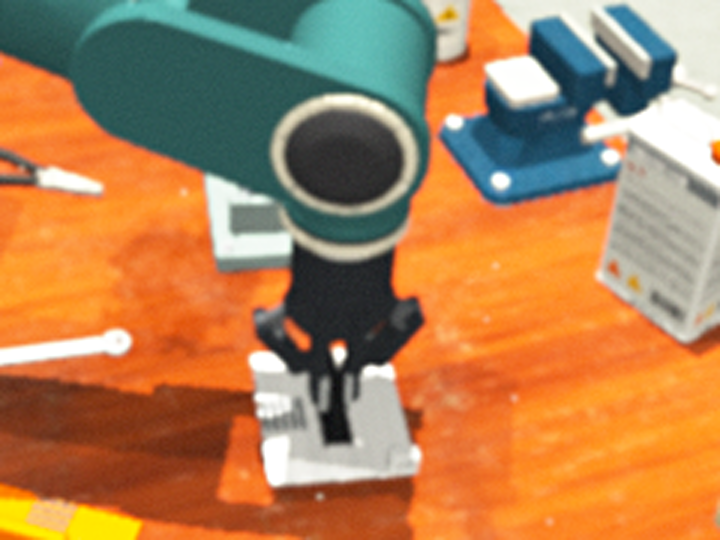

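Guard held level, about 2 cm above free bench. I'll lower it gently.

Emit:
jog_arm:
  motion:
    - [[0, 0, 0], [0, 0, 0.8], 1]
    - [[0, 0, 0], [0, 0, 1.4], 1]
    - [[0, 0, 0], [0, 0, 1.7], 1]
    - [[0, 0, 0], [0, 0, 1.9], 1]
    - [[0, 0, 0], [0, 0, 2.0], 1]

```text
time: 8.5
tcp_pos: [0.4794, -0.2146, 0.0164]
orientation: [-3.14, 0.001, -0.214]
wrist_force: [-35.6, 12.9, 66.4]
grip_width: 0.0103
```

Emit:
jog_arm:
  motion:
    - [[0, 0, 0], [0, 0, -0.3], 0.75]
    - [[0, 0, 0], [0, 0, -0.3], 0.5]
    - [[0, 0, 0], [0, 0, -0.3], 0.4]
    - [[0, 0, 0], [0, 0, -4.0], 0.3]
    - [[0, 0, 0], [0, 0, -8.5], 0.3]

```text
time: 9.0
tcp_pos: [0.4785, -0.2141, 0.1007]
orientation: [-3.139, 0.005, -0.214]
wrist_force: [0.7, -0.9, -0.0]
grip_width: 0.0598
```

Run:
```python
from h import *
import pickle
st();ucoord()
W,f=snap('wrist','i_w');pickle.dump(W,open('iw.pkl','wb'))
for t in ["guard","rib_top","guard_left","guard_right"]:
    print(t,[(round(d['score'],2),[round(x,1) for x in d['position']]) for d in r.pinpoint(t,'wrist')][:2])
T,f=snap('top','i_t')
f=cv2.imread('pics/i_t.png')[110:310,200:450];cv2.imwrite('pics/i_tc.png',cv2.resize(f,None,fx=3,fy=3,interpolation=2))
ugoto(-10,0,230)
```

```text
t 9.0 tcp [ 0.4785 -0.2141  0.1007] rpy [-3.139  0.005 -0.214] F [ 0.7 -0.9 -0. ] M [0.01 0.02 0.02] w 0.0598
TCP in unit mm [  -7.3 -291.   100.7]
guard [(0.66, [276.6, 208.0]), (0.57, [22.3, 316.5])]
rib_top [(0.89, [272.6, 223.5])]
guard_left [(0.97, [331.4, 126.1])]
guard_right [(0.69, [322.8, 282.9])]
turn [-0.09  0.14  0.09] shift [ -0.32 -29.14 -12.92] n 31.9 0.2
```

View pics/i_w.png

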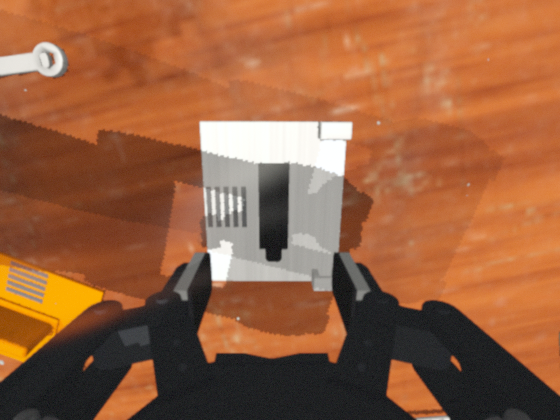

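View pics/i_tc.png

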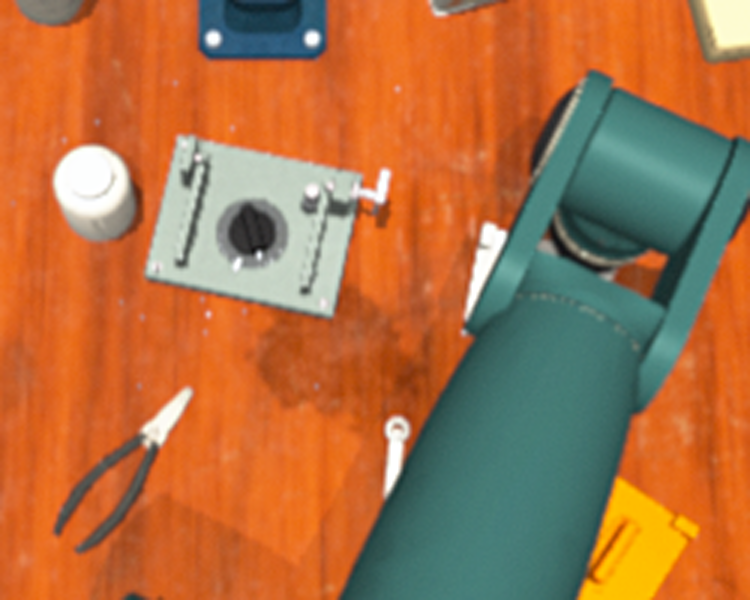

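The guard lies flat on the bench. The top view shows the dial, with two light marks at about (287,195) and (279,198). I'll take a close view with the wrist camera.

Emit:
jog_arm:
  motion:
    - [[0, 0, 0], [0, -3.5, -3.5], 0.6]
    - [[0, 0, 0], [-0.1, -8.5, -5.5], 0.8]
    - [[0, 0, 0], [-0.2, -13.5, -6.5], 0.8]
    - [[0, 0, 0], [-0.3, -18.5, -7.0], 0.8]
    - [[0, 0, 0], [-0.3, -23.5, -7.5], 0.8]

```text
time: 9.8
tcp_pos: [0.5249, 0.0125, 0.1743]
orientation: [-3.14, 0.004, -0.215]
wrist_force: [0.8, -0.3, 0.1]
grip_width: 0.0167
```

Emit:
jog_arm:
  motion:
    - [[0, 0, 0], [0, -3.0, 0], 0.8]
    - [[0, 0, 0], [0, -5.6, 0], 0.8]
    - [[0, 0, 0], [0, -5.6, 0], 0.8]
    - [[0, 0, 0], [0, -5.6, 0], 0.8]
    - [[0, 0, 0], [0, -5.6, 0], 0.8]

```text
time: 10.3
tcp_pos: [0.5365, 0.0665, 0.1735]
orientation: [-3.141, 0.005, -0.215]
wrist_force: [0.2, -0.7, 0.6]
grip_width: 0.0171
```

Run:
```python
from h import *
import pickle
st();ucoord()
W,f=snap('wrist','j_w');pickle.dump(W,open('jw.pkl','wb'))
for t in ["dial_tip","mark_tip","pintle","tab_top","pin_seat"]:
    print(t,[(round(d['score'],2),[round(x,1) for x in d['position']]) for d in r.pinpoint(t,'wrist')][:2])
f=cv2.imread('pics/j_w.png')[60:330,160:400];cv2.imwrite('pics/j_wc.png',cv2.resize(f,None,fx=2.2,fy=2.2,interpolation=2))
```

```text
t 10.3 tcp [0.5365 0.0665 0.1735] rpy [-3.141  0.005 -0.215] F [ 0.2 -0.7  0.6] M [-0.    0.02  0.02] w 0.0171
TCP in unit mm [-10.8  -4.4 173.5]
dial_tip [(0.6, [245.9, 203.9]), (0.2, [327.7, 272.6])]
mark_tip [(0.6, [240.6, 179.8])]
pintle [(0.96, [336.5, 117.1]), (0.19, [244.0, 201.0])]
tab_top []
pin_seat [(0.89, [327.6, 271.0]), (0.68, [282.2, 185.9])]
```

View pics/j_wc.png

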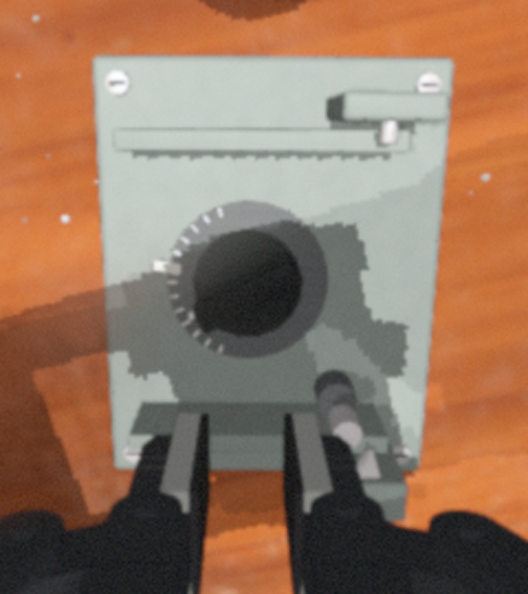

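Run:
```python
import cv2,numpy as np
f=cv2.imread('pics/j_w.png')[140:240,220:330].astype(float)
f=255*np.clip(f/255,0,1)**.45
cv2.imwrite('pics/j_d.png',cv2.resize(f.astype('uint8'),None,fx=6,fy=6,interpolation=2))
f=cv2.imread('pics/i_t.png')[165:215,260:310].astype(float)
f=255*np.clip(f/255,0,1)**.6
cv2.imwrite('pics/i_d.png',cv2.resize(f.astype('uint8'),None,fx=11,fy=11,interpolation=2))
```

```text
(no output)
```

View pics/j_d.png

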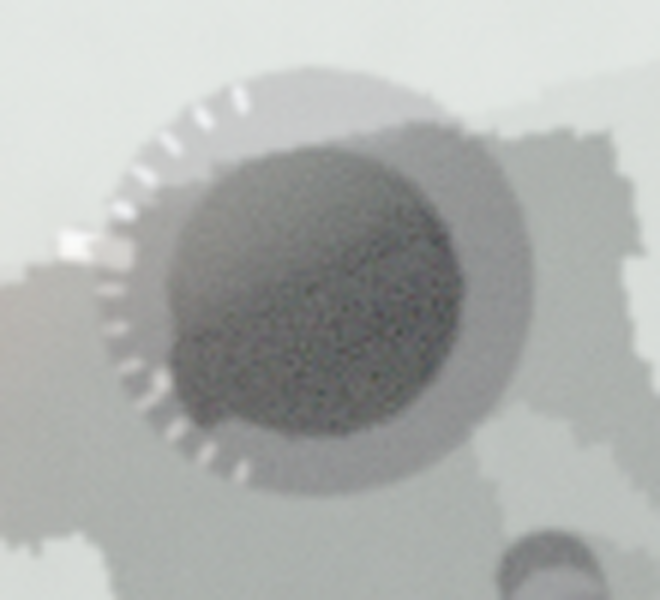

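View pics/i_d.png

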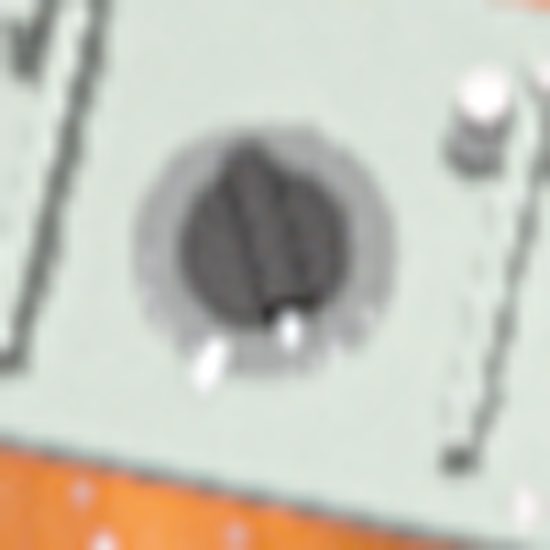

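Run:
```python
from h import *
import pickle
W=pickle.load(open('jw.pkl','rb'));T=r.get_calibration('top')
R,t=upose(U)
def u(C,p,z): return (R.inv().apply(atz(C,p,z)-t)*1000)[:2]
j=lambda x,y:(220+x/6,140+y/6)
i=lambda x,y:(260+x/11,165+y/11)
print('wrist ring',u(W,j(317,281),.02),'disc',u(W,j(316,292),.028))
print('top ring',u(T,i(265,250),.02))
c=u(W,j(317,281),.02)
for n,p,z in (('ptr',j(157,385),.027),('mark_in',j(130,250),.024),('mark_out',j(62,245),.024)):
    q=u(W,p,z);v=q-c;print(n,q,np.hypot(*v),'ang',np.arctan2(-v[1],-v[0]))
ct=u(T,i(265,250),.02)
for n,p,z in (('ptr',i(290,330),.027),('mark_mid',i(208,364),.024)):
    q=u(T,p,z);v=q-ct;print(n,q,np.hypot(*v),'ang',np.arctan2(-v[1],-v[0]))
# bar direction, top image: left edge(240,200)->(268,300)
a=u(T,i(245,160),.05);b=u(T,i(290,300),.05);v=b-a;print('bar',np.arctan2(-v[1],-v[0]))
# corners for unit pose refit
obs=[(W,c_,q) for c_,q in []]
```

```text
wrist ring [-9.92083791  1.7622382 ] disc [-10.07858106   1.77456423]
top ring [-10.51860794  -3.35982196]
ptr [-35.86399888 -13.97845924] 30.3449692218407 ang 0.545359070548177
mark_in [-39.97262105   7.70931671] 30.634578716800053 ang -0.19537009226502472
mark_out [-50.88343809   8.51363917] 41.51525056042747 ang -0.16335008221735095
ptr [-32.70784134 -14.96662823] 25.04156606349694 ang 0.4819428639135038
mark_mid [-45.79283927   4.60130738] 36.161457060208136 ang -0.22197347284355803
bar 0.5140193056703659
```

```bash
python3 - <<'E'
from h import *
import pickle
from scipy.optimize import least_squares
B=pickle.load(open('bw.pkl','rb'));E=pickle.load(open('ew.pkl','rb'));J=pickle.load(open('jw.pkl','rb'))
c=lambda *a:np.array(a)/1000.
obs=[(B,c(-75,95,20),(213,93)),(B,c(75,95,20),(332.7,93)),(B,c(75,-95,20),(327,234.7)),(B,c(-75,-95,20),(220,234.7)),
(E,c(-75,95,20),(201,94)),(E,c(75,95,20),(343.5,95)),
(J,c(-75,95,20),(203.2,86.4)),(J,c(75,95,20),(365.9,87.7)),(J,c(-75,-95,20),(213.2,272.7)),(J,c(-10,0,20),(272.8,186.8)),(J,c(40,65,66),(336.5,117.1))]
def res(p):
    R,t=upose(p);return np.concatenate([proj(C,R.apply(X)+t)[0]-q for C,X,q in obs])
s=least_squares(res,U,loss='soft_l1');print(s.x.round(4));print(res(s.x).reshape(-1,2).round(1).tolist())
E
sed -i 's/^U=.*/U=[.5483,.0700,-.216]/' h.py
python3 - <<'E'
from h import *
ugoto(-10,0,34,0,-1.04)
E
```

```text
[ 0.5487  0.0687 -0.2115]
[[-1.5, -0.6], [0.6, -1.0], [-0.7, 1.3], [-0.8, 1.7], [-3.4, 0.0], [2.1, -1.2], [-2.1, -0.7], [1.7, -2.5], [-0.2, 2.1], [0.6, 1.4], [0.8, 3.1]]
turn [4.000e-02 2.300e-01 5.963e+01] shift [ 0.11 -0.55 14.04] n 14.0 59.6
```

Emit:
jog_arm:
  motion:
    - [[0, 0, 8.5], [0.1, -0.4, 2], 0.65]
    - [[0, 0, 17], [0.1, -0.5, 4], 0.65]
    - [[0, 0, 25.5], [0.1, -0.5, 5.5], 0.65]
    - [[0, 0, 34], [0.1, -0.5, 7], 0.65]
    - [[0, 0, 42.5], [0.1, -0.5, 8], 0.65]

```text
time: 11.1
tcp_pos: [0.5382, 0.0713, 0.0933]
orientation: [3.139, 0.004, -0.964]
wrist_force: [0.2, 0.8, 0.7]
grip_width: 0.0299
```

```bash
sed -i 's/^U=.*/U=[.5485,.0695,-.214]/' h.py
python3 - <<'E'
from h import *
st();ugoto(-10,0,34,0,-1.04)
E
```

```text
t 11.1 tcp [0.5382 0.0713 0.0933] rpy [ 3.139  0.004 -0.964] F [0.2 0.8 0.7] M [-0.03  0.03 -0.04] w 0.0299
turn [ 0.16  0.21 16.64] shift [ 0.02 -0.08  5.93] n 5.9 16.6
```

Emit:
jog_arm:
  motion:
    - [[0, 0, 8.4], [0, -0.1, 1.5], 0.65]
    - [[0, 0, 16.6], [0, -0.1, 3.0], 0.65]
    - [[0, 0, 16.6], [0, -0.1, 3.6], 0.65]
    - [[0, 0, 16.6], [0, -0.1, 3.6], 0.65]
    - [[0, 0, 16.6], [0, -0.1, 3.6], 0.65]

```text
time: 11.6
tcp_pos: [0.5392, 0.0718, 0.058]
orientation: [3.139, 0.003, -1.25]
wrist_force: [-0.1, 0.3, 0.1]
grip_width: 0.0298
```

Run:
```python
from h import *
st();ucoord();snap('wrist','k_w');ugoto(-10,0,34,0,-1.04)
```

```text
t 11.6 tcp [0.5392 0.0718 0.058 ] rpy [ 3.139e+00  3.000e-03 -1.250e+00] F [-0.1  0.3  0.1] M [-0.05  0.    0.  ] w 0.0298
TCP in unit mm [-9.6  0.3 58. ]
turn [0.12 0.16 0.2 ] shift [0.01 0.06 2.42] n 2.4 0.3
```

View pics/k_w.png

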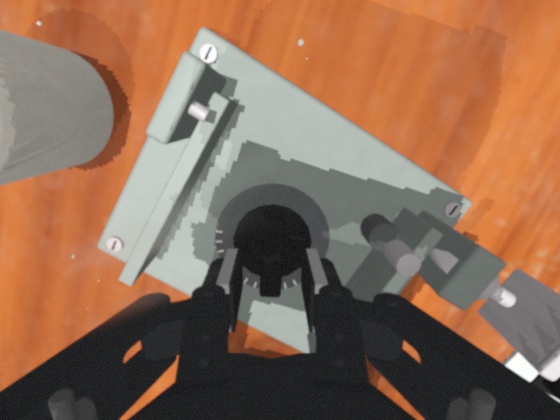

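The bar sits upright between the open fingers, with its end at (270,290), so it's aligned. I'll lower and grip.

Emit:
jog_arm:
  motion:
    - [[0, 0, 0], [0, 0, 1.4], 0.65]
    - [[0, 0, 0], [0, 0, 2.4], 0.65]
    - [[0, 0, 0], [0, 0, 2.4], 1]
    - [[0, 0, 0], [0, 0, 2.4], 1]
    - [[0, 0, 0], [0, 0, 2.4], 1]

```text
time: 12.15
tcp_pos: [0.5385, 0.0717, 0.033]
orientation: [3.137, 0.003, -1.25]
wrist_force: [2.7, -1.0, -18.6]
grip_width: 0.0104
```

Run:
```python
from h import *
st();ucoord()
```

```text
t 12.15 tcp [0.5385 0.0717 0.033 ] rpy [ 3.137e+00  3.000e-03 -1.250e+00] F [  2.7  -1.  -18.6] M [-0.38 -0.48 -0.06] w 0.0104
TCP in unit mm [-10.2   0.   33. ]
```

Emit:
jog_arm:
  motion:
    - [[0, 0, 8.3], [0, 0, -0.1], 1]
    - [[0, 0, 16.6], [0, 0, -0.1], 1]
    - [[0, 0, 24.9], [0, 0, -0.1], 1]
    - [[0, 0, 33.2], [0, 0, -0.1], 1]
    - [[0, 0, 41.3], [0, 0, -0.1], 1]

```text
time: 12.65
tcp_pos: [0.5385, 0.0709, 0.033]
orientation: [3.137, -0.002, -1.977]
wrist_force: [8.4, -8.5, -20.2]
grip_width: 0.0101
```

Run:
```python
from h import *
st();ucoord();snap('wrist','l_w')
```

```text
t 12.65 tcp [0.5385 0.0709 0.033 ] rpy [ 3.137e+00 -2.000e-03 -1.977e+00] F [  8.4  -8.5 -20.2] M [-1.42 -1.38  0.11] w 0.0101
TCP in unit mm [-10.1  -0.8  33. ]
```

View pics/l_w.png

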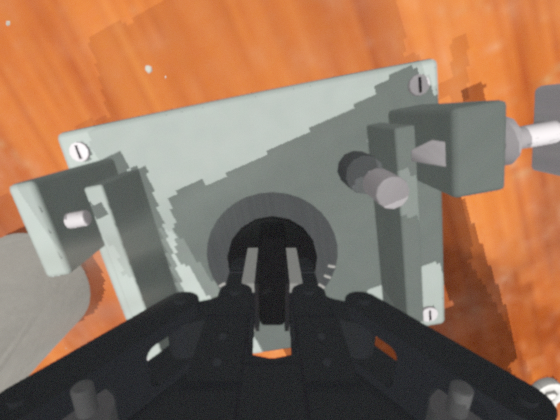

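Emit:
jog_arm:
  motion:
    - [[0, 0, 0], [0, 0, 0], 0.7]
    - [[0, 0, 0], [0, 0, 0], 0.65]
    - [[0, 0, 0], [0, 0, -3], 0.65]
    - [[0, 0, 0], [0, 0, -7.5], 0.65]
    - [[0, 0, 0], [0, 0, -12], 0.65]

```text
time: 13.2
tcp_pos: [0.5389, 0.071, 0.1551]
orientation: [3.137, -0.002, -1.986]
wrist_force: [0.1, -0.2, 0.4]
grip_width: 0.0302
```

Run:
```python
from h import *
import pickle
st();ucoord();W,_=snap('wrist','m_w');pickle.dump(W,open('mw.pkl','wb'))
for t in ["dial_tip","mark_tip"]:
    print(t,[(round(d['score'],2),[round(x,1) for x in d['position']]) for d in r.pinpoint(t,'wrist')][:2])
T,_=snap('top','m_t')
f=cv2.imread('pics/m_w.png').astype(float);f=(255*(f/255)**.6).astype('uint8');cv2.imwrite('pics/m_wc.png',f)
```

```text
t 13.2 tcp [0.5389 0.071  0.1551] rpy [ 3.137e+00 -2.000e-03 -1.986e+00] F [ 0.1 -0.2  0.4] M [ 0.03 -0.02 -0.02] w 0.0302
TCP in unit mm [ -9.7  -0.5 155.1]
dial_tip [(0.64, [274.2, 231.1]), (0.43, [505.2, 98.9])]
mark_tip [(0.43, [270.8, 225.5])]
```

View pics/m_wc.png

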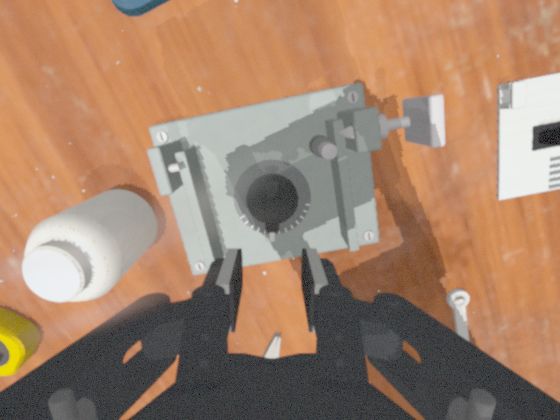

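Run:
```python
import cv2,numpy as np
f=cv2.imread('pics/m_w.png')[150:270,220:330].astype(float)
f=255*np.clip(f/150,0,1)**.5
cv2.imwrite('pics/m_d.png',cv2.resize(f.astype('uint8'),None,fx=5,fy=5,interpolation=2))
```

```text
(no output)
```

View pics/m_d.png

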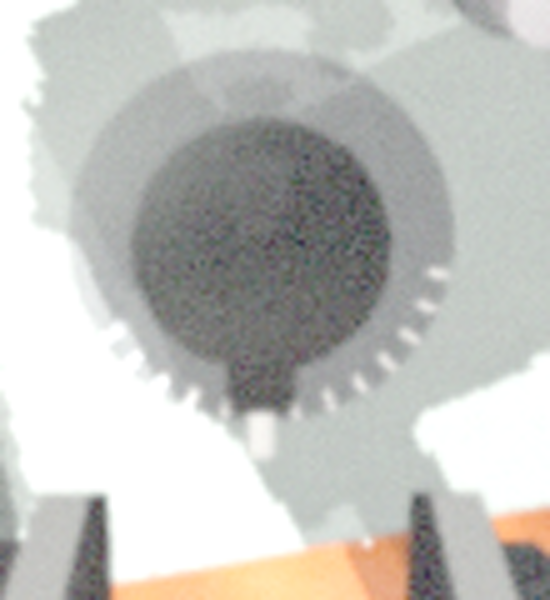

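Run:
```python
from h import *
import pickle
W=pickle.load(open('mw.pkl','rb'));R,t=upose(U)
def u(p,z): 
    return (R.inv().apply(atz(W,(220+p[0]/5,150+p[1]/5),z)-t)*1000)[:2]
c=u((262.5,236),.02)
print('ring c',c,'disc c',u((262,243),.028))
for n,p,z in (('mark_in',(262,410),.024),('mark_out',(261,458),.024)):
    v=u(p,z)-c;print(n,v,np.hypot(*v),np.arctan2(-v[1],-v[0]))
for z in (.05,.03):
    v=u((262.5,400),z)-c;print('barend',z,v,np.arctan2(-v[1],-v[0]))
f=cv2.imread('pics/m_t.png')[165:215,260:310].astype(float)
cv2.imwrite('pics/m_td.png',cv2.resize((255*(f/255)**.6).astype('uint8'),None,fx=11,fy=11,interpolation=2))
```

```text
ring c [-10.41990129  -0.97840715] disc c [-9.58085535 -1.02473225]
mark_in [-32.36432048   6.68302162] 33.0471181481843 -0.2036314362731547
mark_out [-41.97230618   8.82972473] 42.89100750065102 -0.20734678363095607
barend 0.05 [-20.57020364   4.29542277] -0.20585956981076173
barend 0.03 [-28.12977984   5.75054607] -0.20165067663452774
```

View pics/m_td.png

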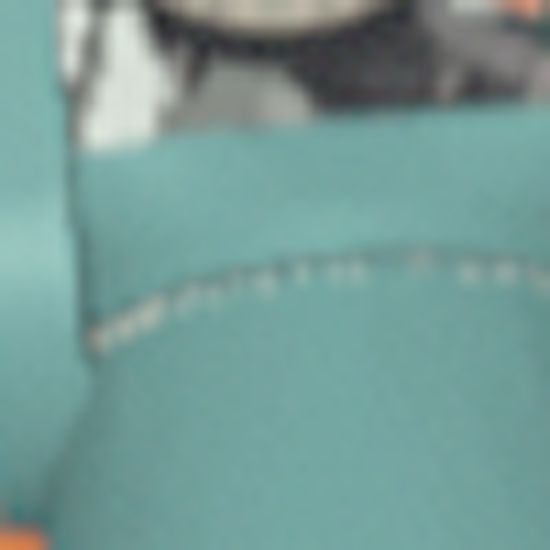

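Dial and mark agree to about 0.01 rad in the wrist view (bar −0.204, mark −0.205). Next I'll fetch the guard and recheck the dial from the top camera on the way.

Run:
```python
from h import *
goto((.4785,-.2141,.12),Ro.from_euler('xyz',[np.pi,0,-.214]))
```

```text
turn [ 1.0000e-01  8.0000e-02 -1.0154e+02] shift [28.56 -5.92  3.47] n 29.4 101.5
```

Emit:
jog_arm:
  motion:
    - [[0, 0, -8.5], [2.5, -0.5, -2], 0.5]
    - [[0, 0, -17], [5, -1, -2], 0.5]
    - [[0, 0, -25.5], [8, -1.6, -2], 0.4]
    - [[0, 0, -34], [11, -2.2, -1], 0.4]
    - [[0, 0, -42.5], [14, -2.9, 0], 0.4]

```text
time: 13.9
tcp_pos: [0.509, -0.0696, 0.1534]
orientation: [3.139, 0.002, -1.238]
wrist_force: [0.5, 0.1, 0.3]
grip_width: 0.0511
```

Run:
```python
from h import *
goto((.4785,-.2141,.12),Ro.from_euler('xyz',[np.pi,0,-.214]))
```

```text
turn [  0.08   0.16 -58.64] shift [12.66  7.6   3.33] n 15.1 58.6
```

Emit:
jog_arm:
  motion:
    - [[0, 0, -8.5], [2.5, 1.5, 0.6], 0.4]
    - [[0, 0, -17], [5, 3, 1.2], 0.4]
    - [[0, 0, -25.5], [7.5, 4.5, 2], 0.4]
    - [[0, 0, -34], [10, 6, 2.6], 0.4]
    - [[0, 0, -42.5], [12.6, 7.6, 3.3], 0.4]

```text
time: 14.4
tcp_pos: [0.4775, -0.2143, 0.1189]
orientation: [3.141, 0.004, -0.489]
wrist_force: [-0.3, 0.4, 0.2]
grip_width: 0.0514
```

Emit:
jog_arm:
  motion:
    - [[0, 0, -8.1], [0, 0, 0], 0.4]
    - [[0, 0, -16.0], [0, 0, 0], 0.4]
    - [[0, 0, -16.0], [0, 0, 0], 0.4]
    - [[0, 0, -16.0], [0, 0, 0], 0.4]
    - [[0, 0, -16.0], [0, 0, 0], 0.4]

```text
time: 14.9
tcp_pos: [0.4775, -0.214, 0.1185]
orientation: [-3.141, 0.005, -0.212]
wrist_force: [-0.4, -0.7, 0.6]
grip_width: 0.0515
```

Run:
```python
from h import *
import pickle
st();ucoord();W,_=snap('wrist','n_w');pickle.dump(W,open('nw.pkl','wb'))
for t in ["guard","rib_top","guard_left","guard_right"]:
    print(t,[(round(d['score'],2),[round(x,1) for x in d['position']]) for d in r.pinpoint(t,'wrist')][:2])
snap('top','n_t')
f=cv2.imread('pics/n_t.png')[165:215,260:310].astype(float)
cv2.imwrite('pics/n_td.png',cv2.resize((255*(f/255)**.6).astype('uint8'),None,fx=11,fy=11,interpolation=2))
f=cv2.imread('pics/n_w.png')[90:320,180:370];cv2.imwrite('pics/n_wc.png',cv2.resize(f,None,fx=2.6,fy=2.6,interpolation=2))
```

```text
t 14.9 tcp [ 0.4775 -0.214   0.1185] rpy [-3.141  0.005 -0.212] F [-0.4 -0.7  0.6] M [ 0.04 -0.04 -0.02] w 0.0515
TCP in unit mm [  -9.2 -292.1  118.5]
guard [(0.87, [275.4, 199.0]), (0.84, [40.7, 305.0])]
rib_top [(0.79, [271.6, 216.7]), (0.72, [5.1, 328.8])]
guard_left [(0.94, [329.1, 127.1])]
guard_right [(0.7, [322.7, 273.1])]
```

View pics/n_td.png

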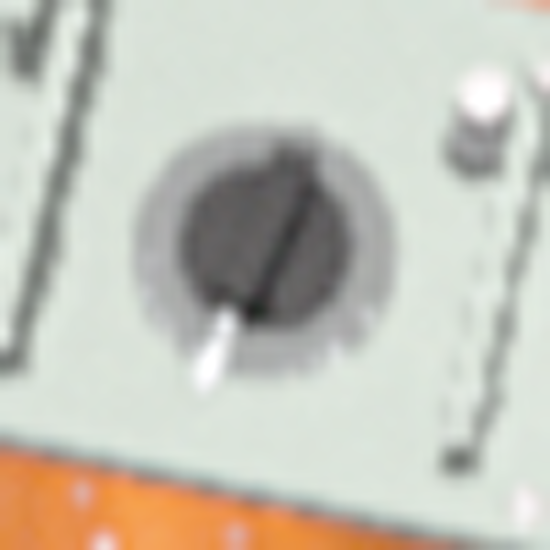

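View pics/n_wc.png

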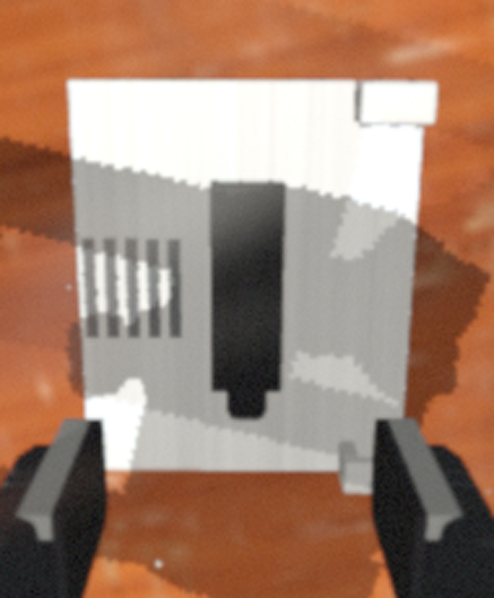

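Run:
```python
from h import *
import pickle
from scipy.optimize import least_squares
W=pickle.load(open('nw.pkl','rb'))
c=lambda *a:np.array(a)/1000.
n=lambda x,y:(180+x/2.6,90+y/2.6)
obs=[(c(-60,67,4),n(67,79)),(c(-60,-67,4),n(87,470)),(c(51,67,20),n(437,80)),(c(29,67,20),n(359,82)),(c(51,55,20),n(435,123)),(c(29,-67,20),n(343,490)),(c(-4,0,40),(271.6,216.7))]
def res(p):
    R,t=upose(p);return np.concatenate([proj(W,R.apply(X)+t)[0]-q for X,q in obs])
s=least_squares(res,[.48,-.214,-.214],loss='soft_l1');print(s.x.round(4));print(res(s.x).reshape(-1,2).round(1).tolist())
q=s.x;R,t=upose(q)
rib=R.apply([-.004,0,0])+t;print('rib',rib)
ob=r.observe();print('tcp in guard mm',R.inv().apply(ob['tcp_pos']-t)*1000)
goto(R.apply([-.004,-.0,0])+t+[0,0,.0185],Ro.from_euler('xyz',[np.pi,0,q[2]]))
```

```text
[ 0.484  -0.2129 -0.2147]
[[-0.6, 0.2], [0.1, -0.2], [-0.3, 0.5], [0.5, -0.4], [-0.6, 0.2], [-0.3, 1.3], [2.9, -3.0]]
rib [ 0.48011518 -0.21205901  0.        ]
tcp in guard mm [ -6.04544853  -2.61883329 118.88059901]
turn [-0.04  0.25  0.27] shift [ 0.25 -0.25 10.04] n 10.0 0.4
```

Emit:
jog_arm:
  motion:
    - [[0, 0, 0.3], [0.25, -0.25, 4], 0.4]
    - [[0, 0, 0.3], [0.25, -0.25, 7.5], 0.4]
    - [[0, 0, 0.3], [0.25, -0.25, 9.9], 0.4]
    - [[0, 0, 0.3], [0.25, -0.25, 9.9], 0.4]
    - [[0, 0, 0.3], [0.25, -0.25, 9.9], 0.4]

```text
time: 15.7
tcp_pos: [0.4803, -0.2122, 0.0206]
orientation: [-3.141, 0.004, -0.216]
wrist_force: [0.4, -0.7, 1.4]
grip_width: 0.0511
```

Emit:
jog_arm:
  motion:
    - [[0, 0, 0], [0, 0, 0], 1]
    - [[0, 0, 0], [0, 0, 0], 1]
    - [[0, 0, 0], [0, 0, 0], 1]
    - [[0, 0, 0], [0, 0, 0], 1]
    - [[0, 0, 0], [0, 0, 0], 1]

```text
time: 16.2
tcp_pos: [0.4811, -0.2125, 0.0221]
orientation: [-3.141, 0.002, -0.216]
wrist_force: [-1.8, 1.6, 8.3]
grip_width: 0.0105
```

Run:
```python
from h import *
s=st()
R,t=upose([.484,-.2129,-.2147])
print('tcp in guard mm',R.inv().apply(s['tcp_pos']-t)*1000, (R.inv()*Ro.from_euler('xyz',s['orientation'])*Ro.from_euler('x',-np.pi)).as_euler('xyz'))
```

```text
t 16.2 tcp [ 0.4811 -0.2125  0.0221] rpy [-3.141e+00  2.000e-03 -2.160e-01] F [-1.8  1.6  8.3] M [ 0.1   0.14 -0.05] w 0.0105
tcp in guard mm [-2.93698702 -0.26099997 22.11844535] [ 0.00023877  0.00215017 -0.00087547]
```

```bash
cat >> h.py <<'E'
G=np.array([-3.5,-.3,22.]);GL=np.array([40,65,10.])
def gplace(a,dy,dz,dx=0,show=True):
    p=np.array([40+dx,65+dy,66+dz])+Ro.from_euler('x',-a).apply(G-GL)
    print(a,dy,dz,'tcp unit',p.round(1),end=' ');ugoto(*p,-a)
E
python3 - <<'E'
from h import *
gplace(0,-230,80);gplace(0.3,-60,90);gplace(.3,-28,60)
E
```

```text
0 -230 80 tcp unit [  -3.5 -230.3  158. ] turn [-0.01  0.12 -0.09] shift [  0.21  -5.97 -13.59] n 14.8 0.2
0.3 -60 90 tcp unit [ -3.5 -53.8 186.8] turn [-17.2    0.14  -0.07] shift [  0.18 -23.61 -16.46] n 28.8 17.2
0.3 -28 60 tcp unit [ -3.5 -21.8 156.8] turn [-17.2    0.14  -0.07] shift [  0.18 -26.81 -13.46] n 30.0 17.2
```

Emit:
jog_arm:
  motion:
    - [[0, 0, 0], [0, 0, -4.5], 1]
    - [[0, 0, 0], [0.1, -1, -9], 1]
    - [[0, 0, 0], [0.2, -4, -13], 1]
    - [[0, 0, 0], [0.2, -8, -15.5], 1]
    - [[-4, 0, 0], [0.2, -13, -16.5], 1]

```text
time: 16.7
tcp_pos: [0.5114, -0.0878, 0.1905]
orientation: [3.072, -0.003, -0.219]
wrist_force: [1.5, -0.9, -4.1]
grip_width: 0.0102
```

Run:
```python
from h import *
st();gplace(.3,-28,60)
```

```text
t 16.7 tcp [ 0.5114 -0.0878  0.1905] rpy [ 3.072e+00 -3.000e-03 -2.190e-01] F [ 1.5 -0.9 -4.1] M [ 0.07 -0.06 -0.01] w 0.0102
0.3 -28 60 tcp unit [ -3.5 -21.8 156.8] turn [-13.21  -0.09  -0.32] shift [ -0.15 -14.18   2.4 ] n 14.4 13.2
```

Emit:
jog_arm:
  motion:
    - [[-6, 0, 0], [0, -4.5, -0.5], 1]
    - [[-13.2, 0, 0], [-0.1, -9, 0], 1]
    - [[-13.2, 0, 0], [-0.15, -12.5, 1.2], 1]
    - [[-13.2, 0, 0], [-0.15, -14.2, 2.4], 1]
    - [[-13.2, 0, -0.3], [-0.15, -14.2, 2.4], 1]

```text
time: 17.2
tcp_pos: [0.54, 0.0515, 0.1546]
orientation: [2.841, 0.001, -0.211]
wrist_force: [-0.1, 0.5, -3.2]
grip_width: 0.0103
```

Run:
```python
from h import *
import pickle
st();ucoord();gplace(.3,-28,60);gplace(.3,-26,2)
W,_=snap('wrist','o_w');pickle.dump(W,open('ow.pkl','wb'))
for t in ["guard_left","pintle","rib_top"]:
    print(t,[(round(d['score'],2),[round(x,1) for x in d['position']]) for d in r.pinpoint(t,'wrist')][:2])
R,t=upose(U);print('pintle proj',proj(W,R.apply([.04,.065,.066])+t), 'tip',proj(W,R.apply([.04,.0615,.066])+t))
```

```text
t 17.2 tcp [0.54   0.0515 0.1546] rpy [ 2.841e+00  1.000e-03 -2.110e-01] F [-0.1  0.5 -3.2] M [0.27 0.   0.01] w 0.0103
TCP in unit mm [ -4.5 -19.4 154.6]
0.3 -28 60 tcp unit [ -3.5 -21.8 156.8] turn [0.02 0.03 0.2 ] shift [ 0.1   0.3  -0.14] n 0.3 0.2
0.3 -26 2 tcp unit [ -3.5 -19.8  98.8] turn [0.02 0.03 0.2 ] shift [ 0.11 -1.61  5.35] n 5.6 0.2
guard_left [(0.89, [361.7, 135.2])]
pintle [(0.9, [345.7, 57.6])]
rib_top [(0.64, [270.1, 285.3]), (0.47, [225.6, 130.6])]
pintle proj [[345.64290612  58.19031526]] tip [[344.89869507  64.43264981]]
```

View pics/o_w.png

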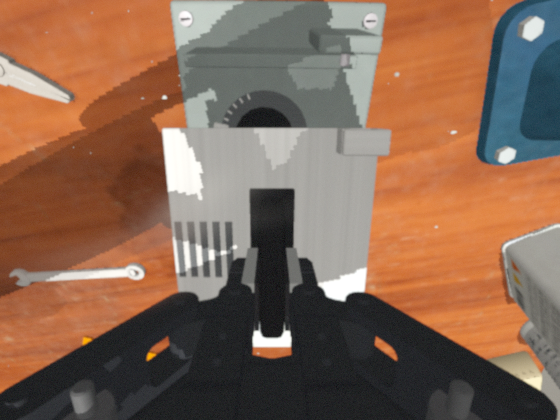

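Run:
```python
from h import *
import pickle
from scipy.optimize import least_squares
W=pickle.load(open('ow.pkl','rb'));s=r.observe()
Rt=Ro.from_euler('xyz',s['orientation'])*Ro.from_euler('x',-np.pi)
f=lambda X,g,a=0:Rt.apply(Ro.from_euler('x',a).apply(np.array(X)-g)/1000)+s['tcp_pos']
for n,X in dict(gl=GL,fl=(-60,67,4),ktopL=(51,67,20),ktopLf=(29,67,20),kin=(51,55,20)).items(): print(n,proj(W,f(X,G)).round(1))
obs=[((-60,67,4),(163.3,128)),((51,67,20),(392,129)),((51,55,20),(389,155)),((29,55,20),(339,154)),((29,67,20),(338,129))]
res=lambda p:np.concatenate([proj(W,f(X,p[:3],p[3]))[0]-q for X,q in obs]+[(p[:3]-G)*.3,[p[3]*30]])
q=least_squares(res,np.r_[G,0]);print(q.x.round(3),q.fun.round(1))
```

```text
gl [[363.9 141.1]]
fl [[162.3 135.2]]
ktopL [[394.5 138.7]]
ktopLf [[346.4 138.2]]
kin [[391.6 165. ]]
[-2.241 -4.542 23.744 -0.035] [-1.3 -0.3 -2.6  0.1 -2.   0.1  1.6  0.7  4.2 -0.4  0.4 -1.3  0.5 -1. ]
```

```bash
sed -i 's/^G=np.array(\[[^]]*\])/G=np.array([-3.,-3.,22.5])/' h.py
python3 - <<'E'
from h import *
gplace(.3,-22,25);gplace(.3,-20,2.5)
E
```

```text
0.3 -22 25 tcp unit [ -3.  -18.3 123. ] turn [-0.03 -0.12 -0.1 ] shift [ 0.01 -1.41  3.18] n 3.5 0.2
0.3 -20 2.5 tcp unit [ -3.  -16.3 100.5] turn [-0.03 -0.12 -0.1 ] shift [ 0.01 -2.27  5.27] n 5.7 0.2
```

Emit:
jog_arm:
  motion:
    - [[0, 0, 0], [0, -0.9, 2.0], 1]
    - [[0, 0, 0], [0.05, -1.5, 3.5], 1]
    - [[0, 0, 0], [0.05, -2.0, 4.7], 1]
    - [[0, 0, 0], [0.05, -2.3, 5.3], 1]
    - [[0, 0, 0], [0.05, -2.3, 5.3], 1]

```text
time: 17.9
tcp_pos: [0.5423, 0.0542, 0.0993]
orientation: [2.842, -0.001, -0.215]
wrist_force: [1.1, 0.2, -3.3]
grip_width: 0.0106
```

Run:
```python
from h import *
import pickle
from scipy.optimize import least_squares
s=st();ucoord()
W,_=snap('wrist','p_w');pickle.dump((W,s),open('pw.pkl','wb'))
gplace(.3,-1,2)
f=cv2.imread('pics/p_w.png');f=(255*(f/255.)**.7).astype('uint8')[0:240,120:440];cv2.imwrite('pics/p_wc.png',cv2.resize(f,None,fx=2.4,fy=2.4,interpolation=2))
Rt=Ro.from_euler('xyz',s['orientation'])*Ro.from_euler('x',-np.pi)
R,t=upose(U)
print('pintle tip,root',proj(W,R.apply([[.04,.0615,.066],[.04,.069,.066]])+t).round(1))
print('gl',proj(W,Rt.apply((GL-G)/1000)+s['tcp_pos']).round(1))
for tt in ["guard_left","pintle"]:
    print(tt,[(round(d['score'],2),[round(x,1) for x in d['position']]) for d in r.pinpoint(tt,'wrist')][:2])
```

```text
t 17.9 tcp [0.5423 0.0542 0.0993] rpy [ 2.842e+00 -1.000e-03 -2.150e-01] F [ 1.1  0.2 -3.3] M [ 0.34 -0.02  0.04] w 0.0106
TCP in unit mm [ -2.8 -16.3  99.3]
0.3 -1 2 tcp unit [ -3.    2.7 100. ] turn [-0.02 -0.1  -0.1 ] shift [-0.05 -1.81 -0.55] n 1.9 0.1
pintle tip,root [[363.2  91.1]
 [365.8  74. ]]
gl [[359.  126.9]]
guard_left [(0.91, [362.1, 137.4])]
pintle [(0.92, [362.8, 84.7])]
```

View pics/p_wc.png

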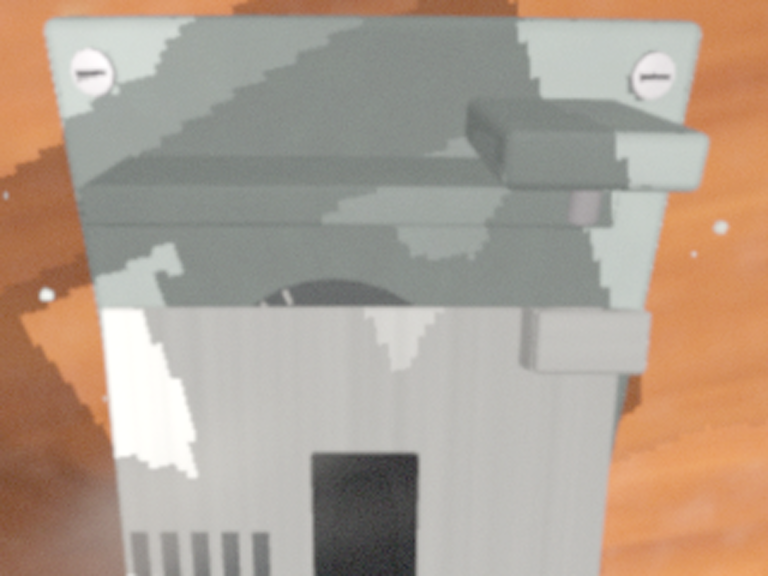

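Run:
```python
from h import *
import pickle
from scipy.optimize import least_squares
W,s=pickle.load(open('pw.pkl','rb'))
Rt=Ro.from_euler('xyz',s['orientation'])*Ro.from_euler('x',-np.pi)
f=lambda X,g,a=0:Rt.apply(Ro.from_euler('x',a).apply(np.array(X)-g)/1000)+s['tcp_pos']
n=lambda x,y:(120+x/2.4,y/2.4)
obs=[((-60,67,4),n(100,307)),((51,67,20),n(650,312)),((51,55,20),n(647,372)),((29,55,20),n(537,372)),((29,67,20),n(538,311))]
for w in (30,150):
    res=lambda p:np.concatenate([proj(W,f(X,p[:3],p[3]))[0]-q for X,q in obs]+[(p[:3]-[-3,-1,22])*.3,[p[3]*w]])
    q=least_squares(res,np.r_[G,0]);print(q.x.round(3),q.fun.round(1))
    R,t=upose(U);print('gl unit',(R.inv().apply(f(GL,q.x[:3],q.x[3])-t)*1000).round(1))
```

```text
[-4.5180e+00 -3.1600e-01  2.2377e+01 -3.0000e-03] [ 0.3  0.2  1.1 -0.7 -0.4  0.6 -1.1  0.4  0.1 -0.5 -0.5  0.2  0.1 -0.1]
gl unit [41.8 42.3 68.1]
[-4.52  -0.303 22.525 -0.   ] [ 0.3  0.1  1.1 -0.7 -0.4  0.6 -1.1  0.4  0.1 -0.5 -0.5  0.2  0.2 -0. ]
gl unit [41.8 42.3 68.1]
```

```bash
sed -i 's/^G=np.array(\[[^]]*\])/G=np.array([-4.5,-.3,22.4])/' h.py
python3 - <<'E'
from h import *
st();gplace(.3,-21,2);gplace(.3,-8,2);gplace(.3,-1,1.5);gplace(.14,-1,1.)
E
```

```text
t 18.05 tcp [0.5429 0.0544 0.1009] rpy [ 2.842 -0.003 -0.215] F [-0.   0.8 -3.3] M [ 0.24 -0.02 -0.04] w 0.0108
0.3 -21 2 tcp unit [ -4.5 -14.7  99.1] turn [-0.04 -0.17 -0.11] shift [-0.23 -0.17  0.13] n 0.3 0.2
0.3 -8 2 tcp unit [-4.5 -1.7 99.1] turn [-0.04 -0.17 -0.11] shift [-0.23 -1.41 -0.25] n 1.5 0.2
0.3 -1 1.5 tcp unit [-4.5  5.3 98.6] turn [-0.04 -0.17 -0.11] shift [-0.23 -2.1  -0.41] n 2.1 0.2
0.14 -1 1.0 tcp unit [-4.5  1.1 88.4] turn [ 9.12 -0.18 -0.1 ] shift [-0.23 -2.    0.69] n 2.1 9.1
```

Emit:
jog_arm:
  motion:
    - [[0, 0, 0], [-0.2, -0.5, -0.05], 1]
    - [[0, 0, 0], [-0.2, -1.0, -0.15], 1]
    - [[0, 0, 0], [-0.2, -1.5, -0.28], 1]
    - [[0, 0, 0], [-0.2, -2.1, -0.45], 1]
    - [[0, 0, 0], [-0.2, -2.1, -0.45], 1]

```text
time: 18.55
tcp_pos: [0.5454, 0.0759, 0.0991]
orientation: [2.841, -0.003, -0.215]
wrist_force: [-2.3, -4.0, -0.7]
grip_width: 0.0109
```

Run:
```python
from h import *
import pickle
s=st();ucoord()
W,_=snap('wrist','q_w');pickle.dump((W,s),open('qw.pkl','wb'))
gplace(.14,-1,1.);gplace(.22,-1,1)
f=cv2.imread('pics/q_w.png');f=(255*(f/255.)**.7).astype('uint8')[0:240,120:440];cv2.imwrite('pics/q_wc.png',cv2.resize(f,None,fx=2.4,fy=2.4,interpolation=2))
```

```text
t 18.55 tcp [0.5454 0.0759 0.0991] rpy [ 2.841 -0.003 -0.215] F [-2.3 -4.  -0.7] M [-0.47  0.29 -0.18] w 0.0109
TCP in unit mm [-4.4  5.6 99.1]
0.14 -1 1.0 tcp unit [-4.5  1.1 88.4] turn [ 9.19 -0.15 -0.09] shift [-0.02  0.12  1.15] n 1.2 9.2
0.22 -1 1 tcp unit [-4.5  3.  93.4] turn [ 4.61 -0.15 -0.09] shift [-0.02  0.08  0.62] n 0.6 4.6
```

View pics/q_wc.png

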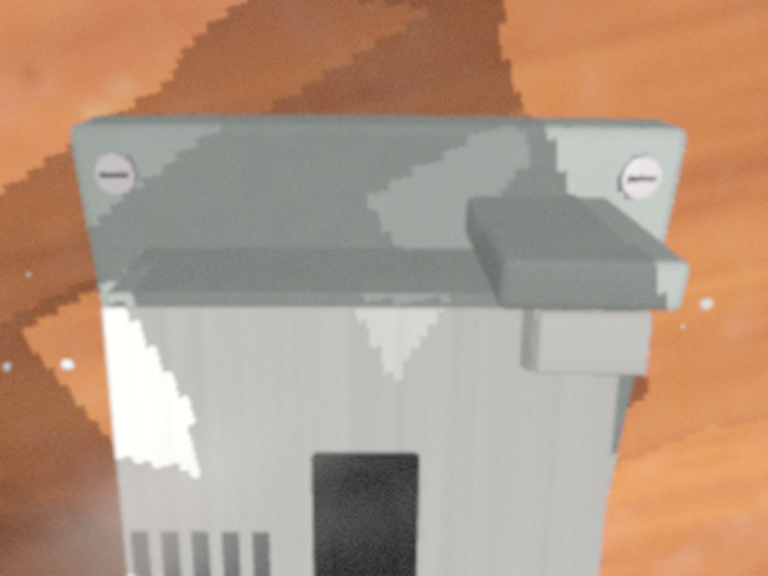

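Emit:
jog_arm:
  motion:
    - [[3, 0, 0], [0, 0.1, 0.4], 1]
    - [[6, 0, 0], [0, 0.12, 0.8], 1]
    - [[9, 0, 0], [0, 0.12, 1.15], 1]
    - [[9, 0, 0], [0, 0.12, 1.15], 1]
    - [[9, 0, 0], [0, 0.12, 1.15], 1]

```text
time: 19.1
tcp_pos: [0.5446, 0.0714, 0.0886]
orientation: [2.997, -0.003, -0.215]
wrist_force: [-0.4, 0.2, -3.7]
grip_width: 0.0107
```

Run:
```python
from h import *
import pickle
s=st();ucoord()
W,_=snap('wrist','r_w');pickle.dump((W,s),open('rw.pkl','wb'))
f=cv2.imread('pics/r_w.png');f=(255*(f/255.)**.7).astype('uint8')[0:240,120:440];cv2.imwrite('pics/r_wc.png',cv2.resize(f,None,fx=2.4,fy=2.4,interpolation=2))
snap('side','r_s');f=cv2.imread('pics/r_s.png')[150:260,260:400];cv2.imwrite('pics/r_sc.png',cv2.resize(f,None,fx=5,fy=5,interpolation=2))
```

```text
t 19.1 tcp [0.5446 0.0714 0.0886] rpy [ 2.997 -0.003 -0.215] F [-0.4  0.2 -3.7] M [ 0.15 -0.08  0.04] w 0.0107
TCP in unit mm [-4.2  1.  88.6]
```

View pics/r_wc.png

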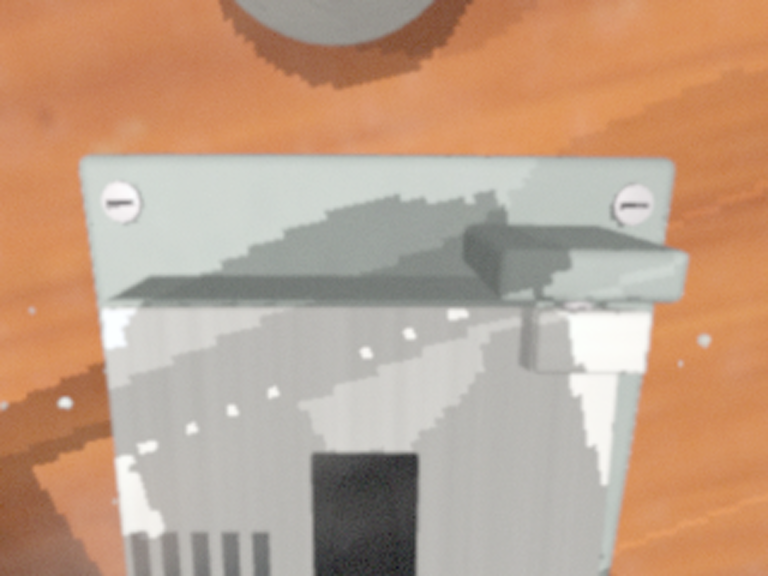

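View pics/r_sc.png

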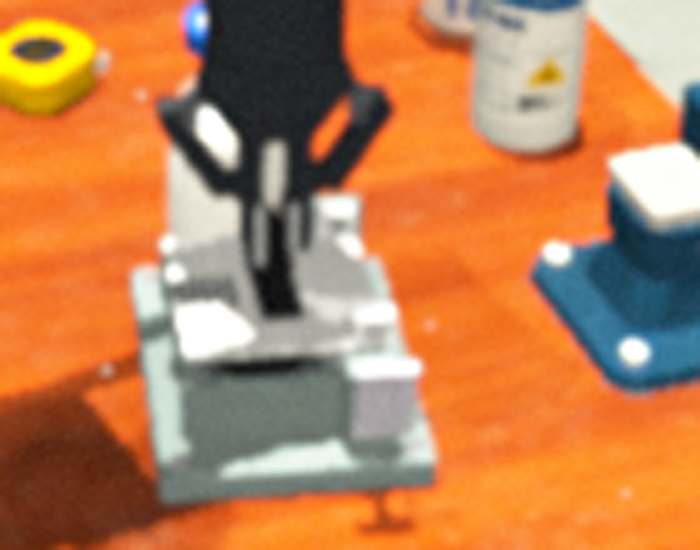

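Run:
```python
from h import *
gplace(.13,-1,-.5);gplace(.11,-1,-1.5)
```

```text
0.13 -1 -0.5 tcp unit [-4.5  0.9 86.3] turn [ 0.83 -0.17 -0.05] shift [-0.03  0.02  0.24] n 0.2 0.9
0.11 -1 -1.5 tcp unit [-4.5  0.5 84. ] turn [ 1.98 -0.17 -0.05] shift [-0.03  0.02  0.47] n 0.5 2.0
```

Emit:
jog_arm:
  motion:
    - [[1, 0, 0], [0, 0.02, 0.2], 1]
    - [[1.5, 0, 0], [0, 0.02, 0.4], 1]
    - [[1.5, 0, 0], [0, 0.02, 0.4], 0.75]
    - [[1.5, 0, 0], [0, 0.02, 0.4], 0.5]
    - [[1.5, 0, 0], [0, 0.02, 0.4], 0.4]

```text
time: 19.7
tcp_pos: [0.5445, 0.071, 0.0846]
orientation: [3.023, -0.003, -0.215]
wrist_force: [0.2, 0.7, -0.6]
grip_width: 0.0495
```

Emit:
jog_arm:
  motion:
    - [[0, 0, 0], [0, 0, -2.5], 0.4]
    - [[0, 0, 0], [0, 0, -5], 0.4]
    - [[0, 0, 0], [0, 0, -7], 0.6]
    - [[0, 0, 0], [0, 0, -9], 0.8]
    - [[0, 0, 0], [0, 0, -10], 1]

```text
time: 20.2
tcp_pos: [0.5472, 0.0829, 0.1858]
orientation: [3.024, -0.005, -0.214]
wrist_force: [0.4, 0.0, 0.1]
grip_width: 0.0081
```

Run:
```python
from h import *
import pickle
s=st();ucoord()
W,_=snap('wrist','s_w');pickle.dump((W,s),open('sw.pkl','wb'))
for tt in ["guard_left","guard_right","rib_top","pintle"]:
    print(tt,[(round(d['score'],2),[round(x,1) for x in d['position']]) for d in r.pinpoint(tt,'wrist')][:2])
R,t=upose(U)
Ru=Ro.from_euler('x',-.14)
for n,X in dict(rib=(-4,-65,30),gl=(40,0,0),gr=(40,-130,0)).items():
  v=Ru.apply([0,X[1],X[2]])+[X[0],65,66];print(n,v.round(1),proj(W,R.apply(v/1000)+t).round(1))
f=cv2.imread('pics/s_w.png');f=(255*(f/255.)**.7).astype('uint8')[60:350,170:390];cv2.imwrite('pics/s_wc.png',cv2.resize(f,None,fx=2.06,fy=2.06,interpolation=2))
ugoto(36,-56,125)
```

```text
t 20.2 tcp [0.5472 0.0829 0.1858] rpy [ 3.024 -0.005 -0.214] F [0.4 0.  0.1] M [ 0.06 -0.03 -0.  ] w 0.0081
TCP in unit mm [ -4.1  12.8 185.8]
guard_left [(0.78, [325.0, 128.2])]
guard_right [(0.63, [319.9, 273.5])]
rib_top [(0.68, [270.0, 214.5])]
pintle [(0.7, [324.8, 125.5])]
rib [ -4.    4.8 104.8] [[270.8 213.6]]
gl [40. 65. 66.] [[325.4 125.1]]
gr [ 40.  -63.7  84.1] [[319.  272.4]]
turn [ 6.81 -0.1  -0.04] shift [4.08 6.09 6.55] n 9.8 6.8
```

View pics/s_wc.png

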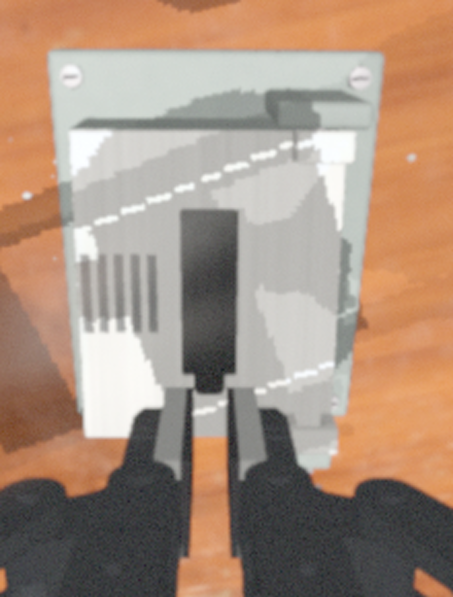

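Run:
```python
from h import *
ugoto(39,-53,130);ugoto(39,-53,102)
```

```text
turn [ 6.81 -0.1  -0.04] shift [4.38 5.85 6.02] n 9.5 6.8
turn [ 6.81 -0.1  -0.04] shift [4.37 5.52 8.8 ] n 11.3 6.8
```

Emit:
jog_arm:
  motion:
    - [[3, 0, 0], [2, 2.5, 1], 1]
    - [[6.8, 0, 0], [4, 5, 3], 1]
    - [[6.8, 0, 0], [4.4, 5.8, 6], 1]
    - [[6.8, 0, 0], [4.4, 5.5, 8.5], 1]
    - [[6.8, 0, 0], [4.4, 5.5, 8.8], 1]

```text
time: 20.95
tcp_pos: [0.5737, 0.0089, 0.0976]
orientation: [3.14, 0.004, -0.216]
wrist_force: [-0.5, -0.8, 0.5]
grip_width: 0.0001
```

Run:
```python
from h import *
s=st();ucoord();ugoto(39,-53,84)
W,_=snap('wrist','t_w')
```

```text
t 20.95 tcp [0.5737 0.0089 0.0976] rpy [ 3.14   0.004 -0.216] F [-0.5 -0.8  0.5] M [ 0.   -0.    0.02] w 0.0001
TCP in unit mm [ 37.5 -53.8  97.6]
turn [ 0.08  0.25 -0.1 ] shift [ 0.15 -0.08  1.36] n 1.4 0.3
```

View pics/t_w.png

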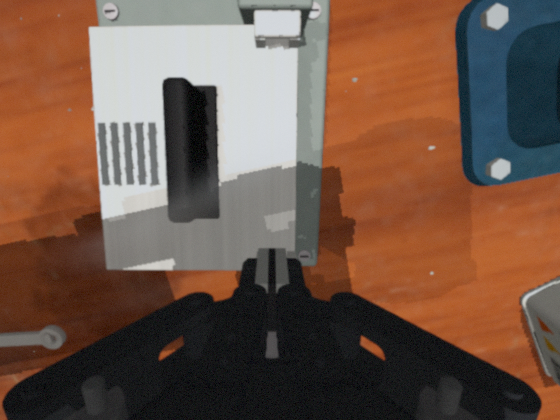

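The shut fingers stand over the right knuckle, with their tips at about (270,255). I'll press down in steps and watch the force.

Emit:
jog_arm:
  motion:
    - [[0, 0, 0], [0.1, 0, 0.4], 1]
    - [[0, 0, 0], [0.1, 0, 0.8], 1]
    - [[0, 0, 0], [0.1, 0, 1.1], 1]
    - [[0, 0, 0], [0.1, 0, 1.4], 1]
    - [[0, 0, 0], [0.1, 0, 1.6], 1]

```text
time: 21.5
tcp_pos: [0.5761, 0.0095, 0.0846]
orientation: [3.141, 0.0, -0.215]
wrist_force: [0.7, 1.4, 9.3]
grip_width: -0.0002
```

Run:
```python
from h import *
s=st();ucoord()
```

```text
t 21.5 tcp [0.5761 0.0095 0.0846] rpy [ 3.141  0.    -0.215] F [0.7 1.4 9.3] M [ 0.26  0.03 -0.01] w -0.0002
TCP in unit mm [ 39.7 -52.8  84.6]
```

Emit:
jog_arm:
  motion:
    - [[0, 0, 0], [0, 0, 0.3], 1]
    - [[0, 0, 0], [0, 0, 0.5], 1]
    - [[0, 0, 0], [0, 0, 0.7], 1]
    - [[0, 0, 0], [0, 0, 0.8], 1]
    - [[0, 0, 0], [0, 0, 0.9], 1]

```text
time: 22.0
tcp_pos: [0.5763, 0.0094, 0.0759]
orientation: [3.141, -0.0, -0.215]
wrist_force: [-1.8, -2.2, 15.2]
grip_width: -0.0001
```

Run:
```python
from h import *
s=st();ucoord();W,_=snap('wrist','u_w')
snap('side','u_s');f=cv2.imread('pics/u_s.png')[150:260,260:400];cv2.imwrite('pics/u_sc.png',cv2.resize(f,None,fx=5,fy=5,interpolation=2))
```

```text
t 22.0 tcp [0.5763 0.0094 0.0759] rpy [ 3.141 -0.    -0.215] F [-1.8 -2.2 15.2] M [-0.51  0.26  0.01] w -0.0001
TCP in unit mm [ 39.9 -52.8  75.9]
```

View pics/u_w.png

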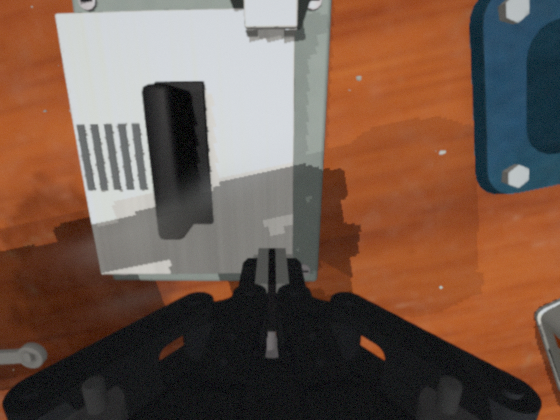

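View pics/u_sc.png

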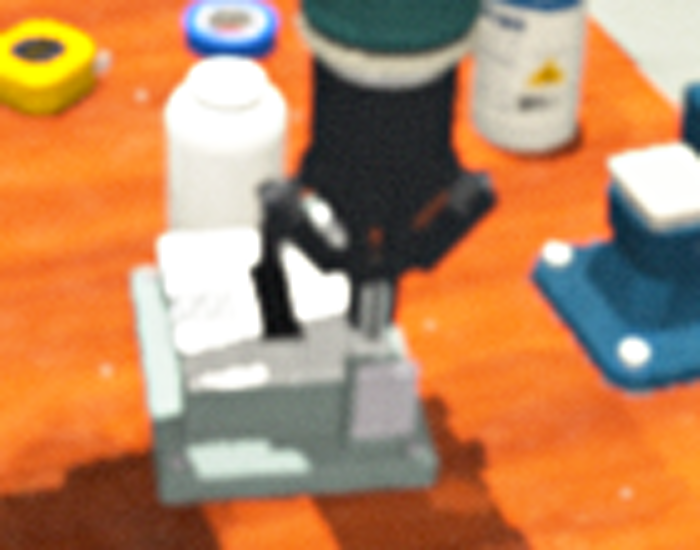

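Emit:
jog_arm:
  motion:
    - [[0, 0, 0], [0, 0, 0.1], 1]
    - [[0, 0, 0], [0, 0, 0.15], 1]
    - [[0, 0, 0], [0, 0, 0.15], 1]
    - [[0, 0, 0], [0, 0, -1.5], 1]
    - [[0, 0, 0], [-0.5, -1, -5], 1]

```text
time: 22.6
tcp_pos: [0.5722, 0.0199, 0.1242]
orientation: [3.14, 0.005, -0.216]
wrist_force: [-0.4, -0.4, 0.4]
grip_width: -0.0004
```

Run:
```python
from h import *
s=st();ucoord();W,_=snap('wrist','v_w')
snap('side','v_s');f=cv2.imread('pics/v_s.png')[150:260,260:400];cv2.imwrite('pics/v_sc.png',cv2.resize(f,None,fx=5,fy=5,interpolation=2))
```

```text
t 22.6 tcp [0.5722 0.0199 0.1242] rpy [ 3.14   0.005 -0.216] F [-0.4 -0.4  0.4] M [ 0.06  0.01 -0.06] w -0.0004
TCP in unit mm [ 33.7 -43.4 124.2]
```

View pics/v_w.png

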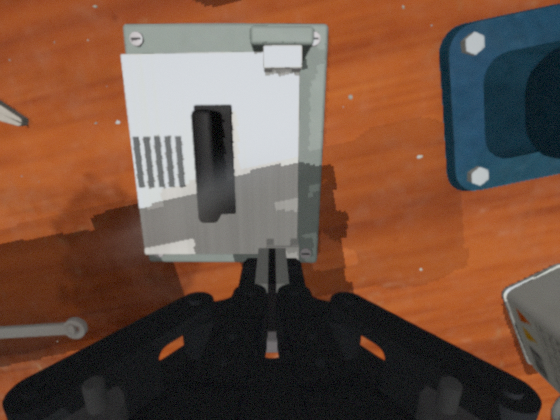

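View pics/v_sc.png

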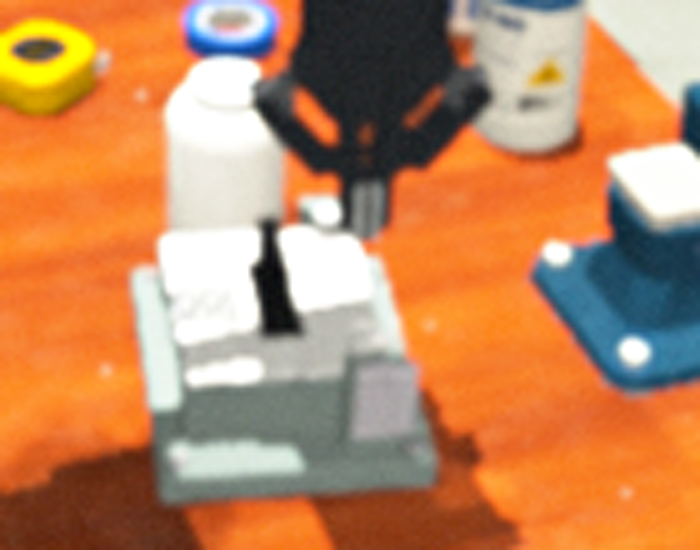

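Run:
```python
from h import *
ugoto(-5,20,205)
```

```text
turn [-0.08 -0.31 -0.01] shift [-4.07 -6.18 -7.42] n 10.5 0.3
```

Emit:
jog_arm:
  motion:
    - [[0, 0, 0], [-1.5, -2, -3], 1]
    - [[0, 0, 0], [-3, -5, -6], 1]
    - [[0, 0, 0], [-4, -6, -7.5], 1]
    - [[0, 0, 0], [-4, -6, -7.5], 1]
    - [[0, 0, 0], [-4, -6, -7.5], 1]

```text
time: 23.2
tcp_pos: [0.548, 0.088, 0.205]
orientation: [-3.141, -0.005, -0.213]
wrist_force: [-0.7, -0.1, -0.4]
grip_width: 0.0
```

Run:
```python
from h import *
import pickle
s=st();ucoord();W,_=snap('wrist','w_w');pickle.dump(W,open('ww.pkl','wb'))
for tt in ["guard_left","guard_right","rib_top","pintle","tab_top"]:
    print(tt,[(round(d['score'],2),[round(x,1) for x in d['position']]) for d in r.pinpoint(tt,'wrist')][:2])
R,t=upose(U)
for n,X in dict(rib=(-4,0,96),gl=(40,65,66),gr=(40,-65,66),tab=(40,-113,102),fl=(-60,67,60),fr=(-60,-67,60),kl=(51,67,76),kr=(51,-67,76)).items(): print(n,proj(W,R.apply(np.array(X)/1000)+t).round(1))
f=cv2.imread('pics/w_w.png');f=(255*(f/255.)**.8).astype('uint8')[80:330,180:380];cv2.imwrite('pics/w_wc.png',cv2.resize(f,None,fx=2.4,fy=2.4,interpolation=2))
```

```text
t 23.2 tcp [0.548 0.088 0.205] rpy [-3.141 -0.005 -0.213] F [-0.7 -0.1 -0.4] M [-0.01  0.03  0.05] w 0.0
TCP in unit mm [ -4.5  18.  205. ]
guard_left [(0.81, [320.4, 146.2])]
guard_right [(0.91, [312.1, 277.6])]
rib_top [(0.78, [271.4, 225.5])]
pintle [(0.76, [320.8, 146.4])]
tab_top []
rib [[271.1 225.5]]
gl [[319.8 146.1]]
gr [[314.  275.4]]
tab [[317.  338.7]]
fl [[209.8 143.3]]
fr [[217.1 274.5]]
kl [[334.3 144.9]]
kr [[326.4 282.1]]
```

View pics/w_wc.png

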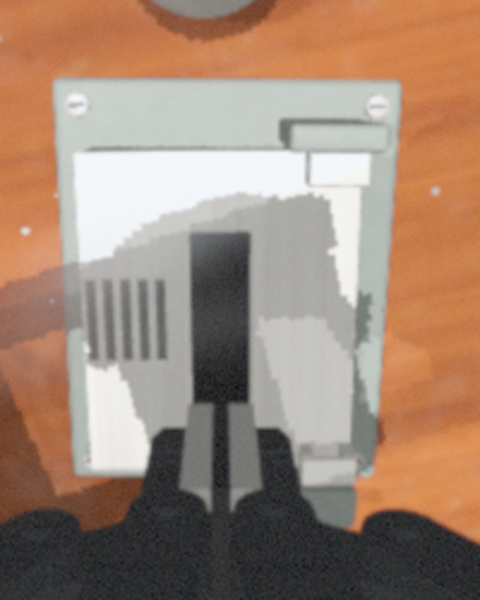

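Emit:
jog_arm:
  motion:
    - [[0, 0, 0], [0, -3, -3], 1]
    - [[0, 0, 0], [0, -6, -6], 1]
    - [[0, 0, 0], [0, -9, -7], 1]
    - [[0, 0, 0], [0, -9, -7], 1]
    - [[0, 0, 0], [0, -9, -7], 1]

```text
time: 24.0
tcp_pos: [0.5671, 0.1757, 0.2743]
orientation: [-3.141, -0.004, -0.214]
wrist_force: [-0.3, -0.5, -0.8]
grip_width: 0.0
```

Run:
```python
from h import *
import pickle
s=st();W,_=snap('wrist','x_w');pickle.dump(W,open('xw.pkl','wb'))
for tt in ["guard_left","guard_right","rib_top","tab_top"]:
    print(tt,[(round(d['score'],2),[round(x,1) for x in d['position']]) for d in r.pinpoint(tt,'wrist')][:2])
R,t=upose(U)
for n,X in dict(gl=(40,65,66),gr=(40,-65,66),tab=(40,-113,102),tab5=(40,-118,102),tabin_f=(24,-110.5,102),tabin_b=(56,-110.5,102),collar=(40,-93,75),hous=(25,-87,76)).items(): print(n,proj(W,R.apply(np.array(X)/1000)+t).round(1))
f=cv2.imread('pics/x_w.png');f=(255*(f/255.)**.7).astype('uint8')[190:340,220:400];cv2.imwrite('pics/x_wc.png',cv2.resize(f,None,fx=4,fy=4,interpolation=2))
T,_=snap('top','x_t');f=cv2.imread('pics/x_t.png')[130:240,210:350];cv2.imwrite('pics/x_tc.png',cv2.resize(f,None,fx=5,fy=5,interpolation=2))
```

```text
t 24.0 tcp [0.5671 0.1757 0.2743] rpy [-3.141 -0.004 -0.214] F [-0.3 -0.5 -0.8] M [ 0.02 -0.   -0.03] w 0.0
guard_left [(0.91, [306.2, 219.4])]
guard_right []
rib_top [(0.44, [309.1, 221.3])]
tab_top [(0.52, [271.9, 261.7])]
gl [[307.7 216.6]]
gr [[304.3 310. ]]
tab [[306.1 359.8]]
tab5 [[305.9 362.9]]
tabin_f [[293.4 358.2]]
tabin_b [[318.9 358.1]]
collar [[304.4 332.2]]
hous [[293.2 329. ]]
```

View pics/x_wc.png

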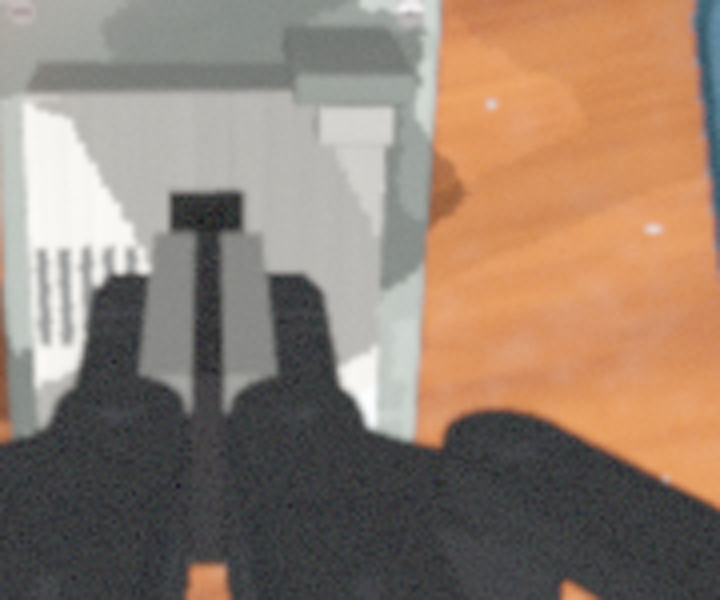

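View pics/x_tc.png

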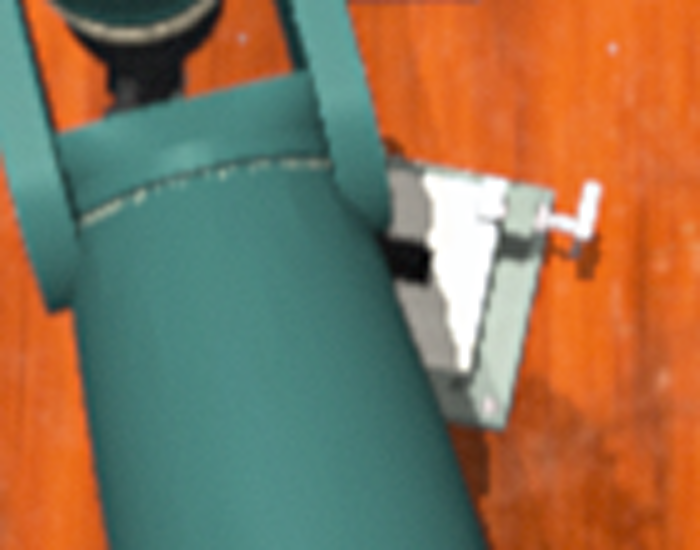

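Run:
```python
import cv2,numpy as np
a=cv2.cvtColor(cv2.imread('pics/a_top.png'),6).astype(np.float32);b=cv2.cvtColor(cv2.imread('pics/x_t.png'),6).astype(np.float32)
for n,(x0,x1,y0,y1) in dict(tab=(321,333,163,182),knuckleR=(300,313,163,178),base=(300,315,195,218)).items():
    p=a[y0:y1,x0:x1];w=b[y0-4:y1+4,x0-4:x1+4];m=cv2.matchTemplate(w,p,cv2.TM_CCOEFF_NORMED)
    print(n,m.max().round(3),np.array(np.unravel_index(m.argmax(),m.shape))-4, cv2.phaseCorrelate(p,b[y0:y1,x0:x1]))
```

```text
tab 1.0 [0 0] ((-0.0029919409835938993, 0.052631987374656575), 0.9812981729706128)
knuckleR 0.954 [0 0] ((0.45880894228557967, 0.034417965356858815), 1.0413154856363933)
base 0.83 [0 0] ((0.770836217970623, -0.3177875838395501), 1.078210033973058)
```

Run:
```python
from h import *
st();print(r.job_done())
```

```text
t 24.3 tcp [0.5669 0.1749 0.2747] rpy [-3.141 -0.004 -0.216] F [-0.7 -0.2 -0.6] M [0.03 0.01 0.  ] w -0.0
the job is handed in; nothing more can be done
None
```

I drew the pin by its tab until the guard popped up. Then I tipped the guard off the pintle, laid it on free bench to the right, turned the dial about 41° clockwise to the mark, and put the guard back. Pressing its right knuckle snapped the pin home. The job was handed in at 24.3 s of robot time; it reports no verdict.

**Last checks:**
- **Dial:** bar and mark agreed within about 0.01 rad in the wrist view. The top view, before the guard went back, showed them in line.
- **Pin:** the tab matched its starting picture in the top view with no visible shift, so the pin is fully home.
- **Guard:** rib, left bore and plate corners lay within about 2 px (roughly 1–2 mm) of the home pose. The right bore was about 3 px off, probably because the right end floats 1–2 mm, which is within tolerance.
- **Jar:** it stood upright in the side view after pressing, and the arm never touched it.
- **Robot:** clear of everything at hand-in, with wrist force around 1 N.

**What disagreed or went less well:**
- **Hard set-down:** the wrist force peaked at 66 N when I laid the guard on the bench. That is below the 120 N limit, but harder than intended.
- **Guard in the gripper:** one estimate of the guard's position in the gripper was about 4 mm out, because the picture was paired with a later pose reading. I re-measured it before inserting.
- **Where I pressed:** pressing on the knuckle instead of the plate seemed to lift the guard's front for a moment. The view afterwards showed it level.

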